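# Take the recipe board out of the lever arch file and stand it up for cooking

## Task

Take the wide recipe board out of the lever arch file: lift the file's lever until the arches spring open, draw the board off the posts, and stand it upright in the empty wooden counter stand, right way up, centred, with its printed side facing outwards, leaning on the backrest. Then press the file's lever all the way down again so that the arches close over the small boards, which must stay on their posts; do not drop the board or disturb the things standing around.

Things in the scene. Friction and masses are not known exactly. Their poses are not given: they have to be found in the camera images.
- recipe_file: Lever arch file: fixed sloping wooden easel holding rigid boards. Origin: centre under its base (x -72..76, y -58..58 mm); x to its back, y to the left of one who faces it, z up. Its face (110 wide, y -55..55, top edge at x 58, z 171 mm) looks to -x and leans back 40 deg: slope upward v = (0.643, 0, 0.766), outward normal n = (-0.766, 0, 0.643). Lever and arches sit at the top edge.
- file_posts (a point): Midway between the roots of the file's two fixed posts, at (24, 0, 130) mm in the file's frame. The posts stand along n, square to the face, at y = +-25 mm: 7 mm in diameter, 33 mm long. The boards hang on them by their holes. One rod with two steel arches at y = +-25 mm closes over the post tips.
- lever_hinge (a point): Point on the hinge axis of the lever, at (31, 0, 169) mm in the file's frame; the axis runs along the file's y. The lever sits between the two arches. Overhead, where world y < -0.14 m, a wall cabinet begins at x = 0.67 m (door handles 0.63) from z = 0.57 m up: keep the wrist in front of or below it.
- file_lever (a joint): Lever angle, 0 shut, 1.48 rad fully open. Shut, it points to the file's back (+x), 25 deg above level; it opens up and forward until 20 deg forward of vertical. Over-centre: let go below 0.5 it falls shut by its weight, past 0.7 it springs fully open; 1 to 2 N at the pad. Pinch the pad by its sides to lift it; push the pad back and down to close.
- file_arch (a joint): Angle of the two arches, always 0.65 times the lever's: 0 = closed, tips on the posts; 0.96 rad = fully open, swung up and back, out of the way of a board that leaves the posts straight along n.
- lever_pad (a point): Centre of the lever's black thumb pad, 80 mm from the hinge axis; moves with the lever. The pad is 24 mm wide (along the file's y), 9 mm thick and 40 mm long (58 to 98 mm from the axis).
- recipe_board: Wide recipe board, rigid white plastic 210 x 148 x 4 mm, 0.1 to 0.18 kg, front-most on the posts (about 20 mm of post before it). Origin: its centre; x right along the 210, y up along the 148, z out of the printed face. 10 mm holes at x +-25, y +62. Its upper corners stand 46 mm out past all that is behind: grip there by the thickness, tool along the slope, 90 mm from the middle.
- board_foot (a point): Middle of the lower edge of the wide recipe board (x 0, y -74 mm, z 0 in its frame).
- small_board_a: Rear small board on the posts, rigid plastic 118 x 128 x 4 mm; origin at its centre, axes as the wide board's. Stays in the file.
- small_board_b: Front small board on the posts, like the other, just behind the wide board. Stays in the file.
- board_stand: Empty wooden counter stand, fixed. Origin: under its base (x -46..58, y -65..65 mm); x to its back, y to the left of one who faces it, z up. Its backrest (110 wide, 114 long) looks to -x and leans back 25 deg: upward (0.423, 0, 0.906), outward normal (-0.906, 0, 0.423). Behind the backrest's sides, beyond y +-55, nothing stands.
- stand_seat (a point): Foot of the backrest, middle, at (-22, 0, 34) mm in the stand's frame. From here a 130 mm wide ledge runs outward, square to the backrest, to a lip 13 mm high: a channel 16 mm wide in which a board's lower edge stands while it leans on the backrest.
- jar: Bystander: small round jar with a pale flat lid, 66 dia x 94 tall mm; origin at the centre of its underside; leave it standing.
- mill: Bystander: turned wooden pepper mill, 58 dia x 170 tall mm; origin at the centre of its underside; leave it standing.
- salt: Bystander: small salt shaker, 44 dia x 90 tall mm; origin at the centre of its underside; leave it standing.
- mug: Bystander: white mug with dark dots, 82 dia (114 over the handle) x 91 tall mm; origin at the centre of its underside; leave it standing.
- bowl: Bystander: shallow teal bowl, 160 dia x 38 tall mm; origin at the centre of its underside; leave it standing.
- cruet: Bystander: glass bottle with a cork, 76 dia x 159 tall mm; origin at the centre of its underside; leave it standing.

How it is judged:
By the outcome, as a careful person would: the job done as asked, in the order asked, and still so for the second after the job is handed in, with the robot touching nothing.
It also fails if it takes over 67 s, if anything falls off the work surface, if the arm or the gripper's body presses on something with over 40 N, if the wrist force passes 120 N, or if a joint passes its speed limit or range.

## Robot

A 6-joint arm with a two-finger parallel gripper is mounted at the origin on a cart in front of the work surface, level with it; the furniture and walls round the work are solid. World frame = base frame: x ahead of the robot, y to its left, z up, the work surface at z = 0. Lengths are in m, angles in rad, forces in N, time in s.
With the tool pointing down it reaches from about 0.375 to 0.9 m from the base axis. Payload 3.1 kg.
Tool frame: the origin (TCP) lies at the very end of the fingers, on their centre line; the grasp point (between the pads) lies 19 mm behind it (tcp_to_grasp is the distance from the TCP to the grasp point, in m); z points along the fingers, y is the direction in which the jaws open and shut (so a half turn about z gives the same grasp; the last joint's range is limited). The gripper opens to 85 mm and grips with 20 to 120 N. Pads are 22 mm wide; open, the fingers measure 114 mm over their backs; the gripper's body (76 mm by 85 mm) begins 54 mm behind the grasp point. The pads swing forward as they close: fully open they stand 13 mm farther back than shut.
Start: joints at [1, 0.527, 1.433, -0, 1.181, -0.178], TCP at [0.239, 0.578, 0.231] pointing down, gripper open.
Joint ranges: [-3.08, 3.08], [-0.75, 2.2], [0.22, 2.44], [-1.43, 4.57], [0, 2.65], [-2.85, 2.85]. Speed limits (rad/s): [2.79, 2.79, 3.14, 3.14, 3.14, 3.14].

## Interface

Orientations are given as a unit quaternion [x, y, z, w].
In Python, from station import sense, snapshot, camera_info, sign_off, tcp_to_grasp gives the robot as it stands.
- The arm moves only by the shell command python3 -m inch 'ROWS' [FORCE]. ROWS is JSON, a list of rows, each a list of 3 entries, a list of its own where there are three numbers: the closure, from -1 (fully open) to 1 (shut), so that 0 is half open, then the shift along the tool's x, y, z normalised to -1 to 1, where 1 is 10 cm, then the turn, a rotation vector about the tool's x, y, z normalised to -1 to 1, where 1 is 360 degrees. In form: [[jaw, [dx, dy, dz], [ax, ay, az]], ...]. A call has 1 to 20 rows; each row is the pose to reach, as a shift and turn from the pose commanded when the call began, along the tool's axes at that moment, turning the shorter way round; what a row does not reach only later rows make up. A row lasts 1/10 s, in which the tool goes at most 50 mm and 8.59 degrees, less where a joint would pass 70% of its speed; a pose out of reach is approached as far as the arm can. A call with a number of a shift or a turn outside -1 to 1 is refused whole. A call with a gripper value outside its range is refused whole. The fingers move at their own pace and stop on an object; FORCE is the grip in N (left out, the last holds). Time passes only in rows, so rows that repeat a pose let the fingers close. It gives the time, the measured TCP pose, the force and the opening at its end, in the units of the state.
- sense(): the state, without advancing time (a new reading comes with each control period).
- snapshot(name): name is "side" or "top"; returns (picture, depth): 400x640x3 uint8, blue, green, red; 400x640 float32, m along the optical axis (not along the pixel's ray), 0 where there is no reading.
- camera_info(name): a dict with "K" (3x3 intrinsics, pixels), "dist" ([k1, k2, p1, p2, k3] as OpenCV has them; the pictures are not rectified), "origin" and "orientation" of the camera in the world. Camera axes: x right, y down, z forward; pixel columns grow to the right and rows downward; lengths in m; the calibration is good to about 2 mm. A picture is of the moment at which its call begins. camera_info takes no time and is no camera call.
- sign_off(): hands the job in, once; it reports no verdict.
The state is a dict: "t": time; "q": joint angles; "qd": joint speeds; "tau": joint torques, N m; "tcp_pos": TCP position; "tool_rot": TCP orientation; "force": force on the tool from outside, world axes, zero at the start; "ft_torque": the same for the moment, N m; "finger_gap": opening from 0.0 (shut) to 1.0 (fully open).
Only numpy, scipy, OpenCV 4.12 (cv2) and the standard library are available. Lean on these libraries where they do the work, as an engineer would, in place of code of your own. Each camera call takes 0.05 s, during which the arm holds its last target.

## Working session

There is one attempt and no reset: what is moved stays moved. The work goes in short steps, Python scripts to look and compute and a shell command to move; the robot and the scene stay as the last step left them, time stands still between calls to the robot, and variables do not carry over. Pictures are saved under pics/ and viewed, and the job is handed in when it is done.

```bash
ls; mkdir -p pics
python3 - <<'E'
from station import *
import cv2
for n in("side","top"):
    p,d=snapshot(n);cv2.imwrite(f"pics/{n}0.png",p)
    import numpy as np
    np.save(f"pics/{n}0_d.npy",d)
    print(camera_info(n))
print(sense(),tcp_to_grasp)
E
```

```text
pics
{'K': array([[509.226564  ,   0.        , 313.44391388],
       [  0.        , 509.226564  , 204.74756891],
       [  0.        ,   0.        ,   1.        ]]), 'dist': array([-0.14318637,  0.        ,  0.        ,  0.        ,  0.        ]), 'origin': array([ 0.29023714, -1.3283903 ,  0.93918209]), 'orientation': array([ 0.87510351, -0.0996284 ,  0.05225897, -0.4706772 ])}
{'K': array([[379.12079566,   0.        , 323.90566665],
       [  0.        , 379.12079566, 199.52351886],
       [  0.        ,   0.        ,   1.        ]]), 'dist': array([-0.06024819,  0.        ,  0.        ,  0.        ,  0.        ]), 'origin': array([ 0.41627421, -0.10667855,  1.2164887 ]), 'orientation': array([-0.69571005,  0.71546711, -0.04678105,  0.04365625])}
{'t': 0.1, 'q': array([ 1.00048701e+00,  5.28376939e-01,  1.43379255e+00, -1.88573289e-05,
        1.18140886e+00, -1.78526432e-01]), 'qd': array([-0.00163095, -0.00205434, -0.00373236, -0.00071384,  0.00126464,
        0.00181477]), 'tau': array([ 2.28166837e-04, -4.43305171e+01, -1.78588164e+01, -1.56566448e-04,
        3.84471830e-03, -1.33411848e-05]), 'tcp_pos': array([0.23828088, 0.57708522, 0.23042334]), 'tool_rot': array([ 1.94637389e-01,  9.80874763e-01, -9.27250981e-04, -3.54999035e-04]), 'force': array([-1.02866686, -0.05844942, -0.78120278]), 'ft_torque': array([-0.01642525, -0.01535967, -0.00884169]), 'finger_gap': 1.0021181177015528} 0.0187
```

View pics/side0.png

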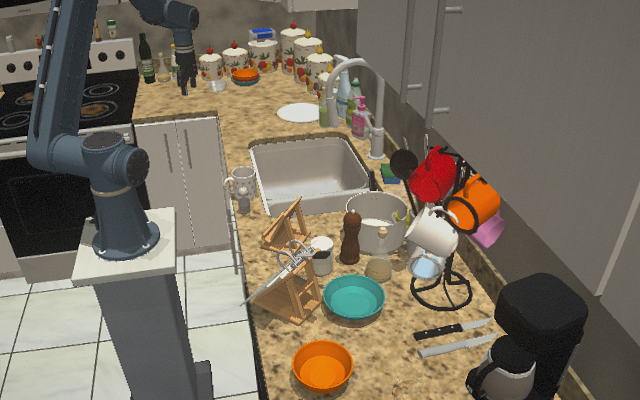

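View pics/top0.png

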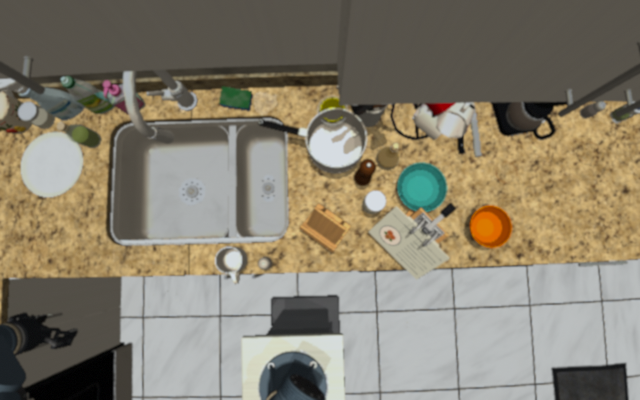

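```bash
cat > h.py <<'E'
import numpy as np,cv2
from scipy.spatial.transform import Rotation as R
from station import *
def pts(n,d,uv):
    c=camera_info(n);K=c["K"];uv=np.atleast_2d(np.array(uv,float))
    x=cv2.undistortPoints(uv[:,None,:],K,c["dist"])[:,0]
    ray=np.c_[x,np.ones(len(x))]@R.from_quat(c["orientation"]).as_matrix().T
    if d is None: return c["origin"],ray
    z=d[uv[:,1].astype(int),uv[:,0].astype(int)]
    return c["origin"]+ray*z[:,None]
def cloud(n,d,box):
    u0,v0,u1,v1=box
    g=np.array([(u,v) for v in range(v0,v1) for u in range(u0,u1)])
    return g,pts(n,d,g)
def onplane(n,uv,z):
    o,r=pts(n,None,uv);return o+r*((z-o[2])/r[:,2])[:,None]
def proj(n,P):
    c=camera_info(n);Rm=R.from_quat(c["orientation"]).as_matrix()
    rv,_=cv2.Rodrigues(Rm.T);t=-Rm.T@c["origin"]
    return cv2.projectPoints(np.atleast_2d(np.array(P,float)),rv,t,c["K"],c["dist"])[0][:,0]
def crop(img,box,s,name):
    u0,v0,u1,v1=box;cv2.imwrite(name,cv2.resize(img[v0:v1,u0:u1],None,fx=s,fy=s,interpolation=cv2.INTER_CUBIC))
E
python3 - <<'E'
from h import *
a=cv2.imread("pics/top0.png");crop(a,(280,150,460,285),4,"pics/topc.png")
a=cv2.imread("pics/side0.png");crop(a,(220,180,400,330),4,"pics/sidec.png")
E
```

```text
(no output)
```

View pics/topc.png

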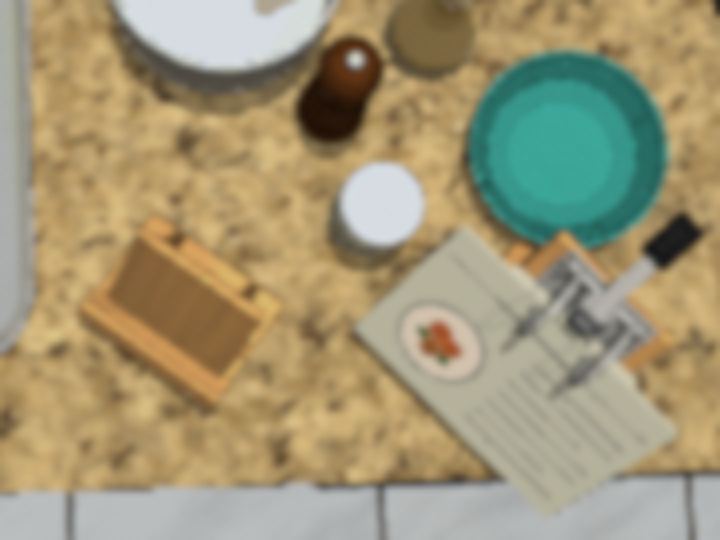

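View pics/sidec.png

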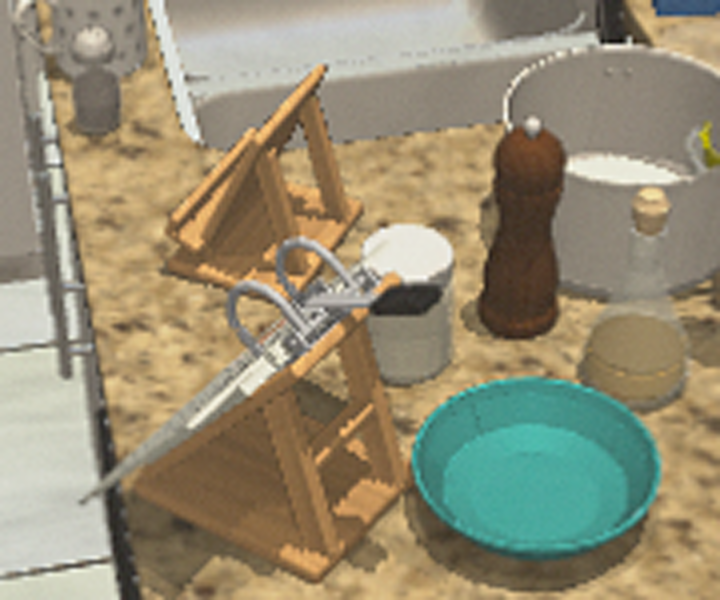

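Run:
```python
from h import *
d=np.load("pics/top0_d.npy")
def T(c): return np.array(c,float)/4+[280,150]
c=T([(462,228),(357,328),(553,515),(677,432)])
m=np.zeros((400,640),np.uint8);cv2.fillPoly(m,[np.int32(T([(455,250),(375,328),(550,495),(640,432),(590,400),(520,350)]))],1)
uv=np.argwhere(m)[:,::-1];P=pts("top",d,uv)
def fit(P):
    k=np.ones(len(P),bool)
    for _ in range(8):
        C=P[k].mean(0);n=np.linalg.svd(P[k]-C,full_matrices=False)[2][2];n*=np.sign(n[2]);e=(P-C)@n;k=abs(e)<max(2*np.std(e[k]),.002)
    return C,n,k.sum(),e[k].std()
C,n,N,s=fit(P);print("board",C,n,N,len(P),s, "tilt",np.degrees(np.arccos(n[2])),"yaw of x axis",np.degrees(np.arctan2(-n[1],-n[0])))
o,r=pts("top",None,c);X=o+r*(((C-o)@n)/(r@n))[:,None];print(X)
for i in range(4):print(np.linalg.norm(X[i]-X[(i+1)%4]))
# stand backrest
m=np.zeros((400,640),np.uint8);cv2.fillPoly(m,[np.int32(T([(145,245),(115,290),(215,365),(252,320)]))],1)
uv=np.argwhere(m)[:,::-1];P=pts("top",d,uv);C,n,N,s=fit(P)
print("rest",C,n,N,len(P),s,"tilt",np.degrees(np.arccos(n[2])),"yaw",np.degrees(np.arctan2(-n[1],-n[0])))
```

```text
board [ 0.42086045 -0.34911011  0.08398426] [-0.53019996  0.55439247  0.64151149] 1376 1590 0.0012060491229562253 tilt 50.095379711735845 yaw of x axis -46.277805972358195
[[ 0.52703989 -0.31694024  0.14393891]
 [ 0.46242689 -0.25232272  0.03469492]
 [ 0.31432831 -0.3971074   0.03741611]
 [ 0.37814041 -0.46160975  0.14589864]]
0.14242370846016056
0.20713086737687797
0.14142487997016762
0.2076154290758214
rest [ 0.48134272 -0.11518453  0.09133124] [-0.72165922  0.5509523   0.41911757] 472 495 0.0008556327121324174 tilt 65.22111161752703 yaw -37.36000282621744
```

Run:
```python
from h import *
t=cv2.imread("pics/top0.png");s=cv2.imread("pics/side0.png")
crop(t,(295,200,355,255),12,"pics/st_t.png")
crop(s,(255,190,315,255),9,"pics/st_s.png")
dt=np.load("pics/top0_d.npy")
# pad
b=(430,195,462,225)
def pad(im,box,th):
    u0,v0,u1,v1=box;g=im[v0:v1,u0:u1].max(2);k=np.argwhere(g<th);return k[:,::-1].mean(0)+[u0,v0],len(k)
print(pad(t,b,60),pad(s,(310,240,335,262),75))
yaw=np.radians(-45.9);F=np.array([.4391,-.3762,0]);Rz=R.from_euler('z',yaw).as_matrix()
P=F+Rz@[.1035,0,.2028];print(P,proj("top",P),proj("side",P))
```

```text
(array([447.6626506 , 209.63855422]), 83) (array([320.94949495, 254.92929293]), 99)
[ 0.51112697 -0.45052607  0.2028    ] [[448.88439583 209.09070127]] [[322.53094667 255.18210207]]
```

View pics/st_t.png

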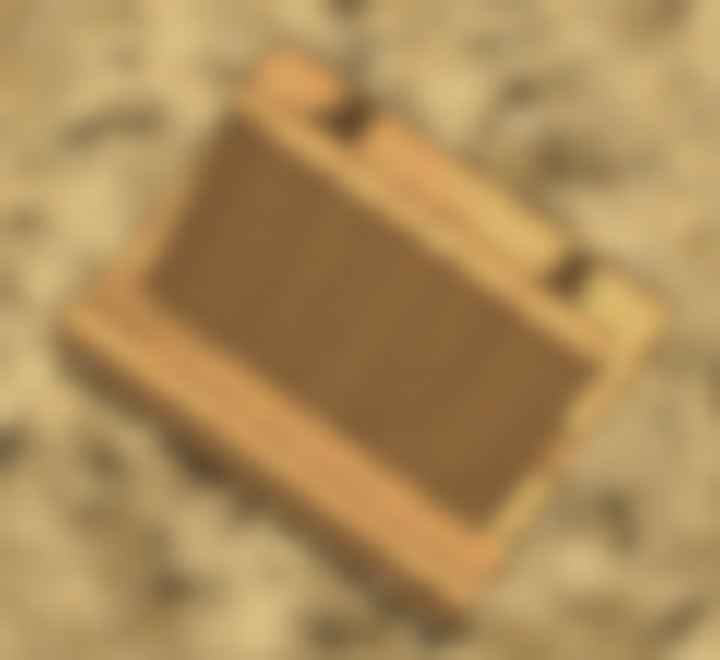

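View pics/st_s.png

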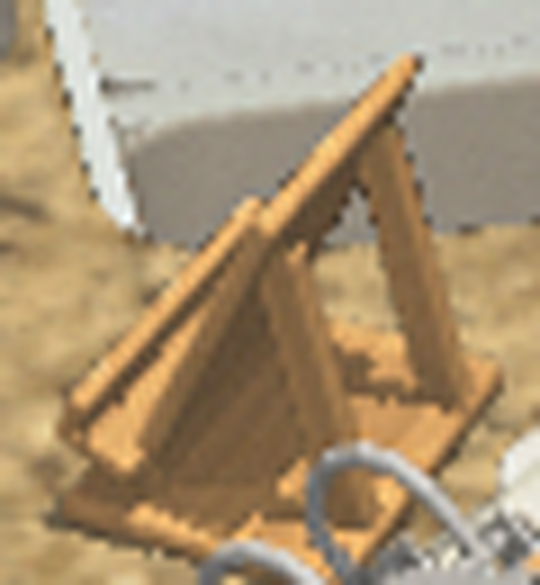

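Run:
```python
from h import *
def T(c,s,o): return (np.array(c,float)+.5)/s-.5+o
q=T([(238,110),(598,360),(488,532),(148,285)],12,[295,200])
a=onplane("top",q[:2],.034+.114*.906);b=onplane("top",q[2:],.034)
n=np.array([-.72166,.55095,.41912])
print(a,b,np.linalg.norm(a[0]-a[1]),np.linalg.norm(b[0]-b[1]))
for e in(a[0]-a[1],b[1]-b[0]):print(np.degrees(np.arctan2(-e[0],e[1])))
print(np.linalg.norm(a.mean(0)-b.mean(0)), (a.mean(0)-b.mean(0)))
l=T([(60,325),(468,615)],12,[295,200]);L=onplane("top",l,.034+.02*.423+.013*.906);print("lip",L,np.linalg.norm(L[0]-L[1]),L.mean(0),np.degrees(np.arctan2(-(L[0]-L[1])[0],(L[0]-L[1])[1])))
c=T([(462,228),(357,328),(553,515),(677,432)],4,[280,150])
d=np.load("pics/top0_d.npy")
C=np.array([ 0.42086045,-0.34911011,0.08398426]);n=np.array([-.766*np.cos(np.radians(-45.9)),-.766*np.sin(np.radians(-45.9)),.643])
o,r=pts("top",None,c);X=o+r*(((C-o)@n)/(r@n))[:,None];print(X,X.mean(0))
# board mask centroid? jar, mill, etc approx
t=cv2.imread("pics/top0.png")
for nm,uv,z in(("jar",T((382,205),4,[280,150]),.094),("mill",T((355,60),4,[280,150]),.17),("bowl",T((568,148),4,[280,150]),.038),("mug",(231,258),.09),("salt",(264,263),.09),("cruet",(388,157),.12)):print(nm,onplane("top",uv,z)[0])
```

```text
[[ 0.52934844 -0.08541609  0.137284  ]
 [ 0.46744138 -0.16917159  0.137284  ]] [[ 0.42876792 -0.14519747  0.034     ]
 [ 0.4950909  -0.05883912  0.034     ]] 0.10415117527676468 0.10888756762524315
-36.469594705868715
-37.5241659812392
0.11241072270308697 [ 0.0364655  -0.02527555  0.103284  ]
lip [[ 0.4841441  -0.03696051  0.054238  ]
 [ 0.40777469 -0.13881016  0.054238  ]] 0.12730136939750886 [ 0.4459594  -0.08788534  0.054238  ] -36.86347573611851
[[ 0.52809572 -0.31582877  0.1444139 ]
 [ 0.46359114 -0.25109663  0.03555922]
 [ 0.31545632 -0.39614767  0.0368411 ]
 [ 0.37919416 -0.46088266  0.14506258]] [ 0.42158434 -0.35598893  0.0904692 ]
jar [ 0.55231344 -0.26657184  0.094     ]
mill [ 0.64660542 -0.24142063  0.17      ]
bowl [ 0.60036417 -0.42418125  0.038     ]
mug [0.39489995 0.1651873  0.09      ]
salt [0.37792862 0.06768031 0.09      ]
cruet [ 0.67919139 -0.30724843  0.12      ]
```

```bash
cat >> h.py <<'E'
FY=-45.9; SY=-37.2
F=np.array([.4402,-.3752,0]);SEAT=np.array([.4605,-.0991,.034])
def f2w(p): return F+R.from_euler('z',FY,degrees=True).apply(p)
def tool(yaw,a,ysign=1,mode='lever'):
    """a deg: tool z=(sin a,0,-cos a) in frame yaw. lever: tool y along frame y; board: tool y along +-normal"""
    M=R.from_euler('z',yaw,degrees=True).as_matrix();a=np.radians(a)
    z=M@[np.sin(a),0,-np.cos(a)]; 
    y=M@[0,ysign,0] if mode=='lever' else ysign*(M@[np.cos(a),0,np.sin(a)])
    return R.from_matrix(np.c_[np.cross(y,z),y,z])
def go(p,rot,s=None):
    s=s or sense();r0=R.from_quat(s["tool_rot"]);d=r0.inv().apply(np.array(p)-s["tcp_pos"])/.1
    tr=(r0.inv()*rot).as_rotvec()/(2*np.pi)
    print("shift",d.round(3),"turn",tr.round(4),"rows>=",max(np.linalg.norm(d)*2,np.linalg.norm(tr)*360/8.59).round(1))
def log():
    import json,os
    s=sense();open("log.jsonl","a").write(json.dumps([list(map(float,s[k])) for k in("q","tcp_pos","tool_rot")])+"\n")
    print("t",round(s["t"],2),"tcp",s["tcp_pos"].round(4),"q",s["q"].round(3),"f",s["force"].round(1),"gap",round(s["finger_gap"],3));return s
E
python3 -c "
from h import *;log()"
python3 -m inch '[[-1,[-1,-0.2,-0.8],[0,0,0.05]],[-1,[-1,-0.2,-0.8],[0,0,0.05]],[-1,[-1,-0.2,-0.8],[0,0,0.05]],[-1,[-1,-0.2,-0.8],[0,0,0.05]]]'
python3 -c "
from h import *;log()"
```

```text
t 0.1 tcp [0.2383 0.5771 0.2304] q [ 1.     0.528  1.434 -0.     1.181 -0.179] f [-1.  -0.1 -0.8] gap 1.002
t: 0.5
tcp_pos: [0.3272, 0.5206, 0.3144]
tool_rot: [0.348, 0.938, 0.003, 0.002]
force: [0.4, 1.1, 0.2]
finger_gap: 1.001
t 0.5 tcp [0.3272 0.5206 0.3144] q [ 8.290e-01  4.310e-01  1.361e+00 -1.000e-03  1.343e+00 -3.200e-02] f [0.4 1.1 0.2] gap 1.001
```

```bash
python3 -m inch '[[-1,[-1,-0.5,0],[0,0,0.0145]],[-1,[-1,-0.5,0],[0,0,0.0145]],[-1,[-1,-0.5,0],[0,0,0.0145]],[-1,[-1,-0.5,0],[0,0,0.0145]]]'
python3 -c "
from h import *;log()"
python3 -m inch '[[-1,[-1,-0.7,0],[0,0.05,0]],[-1,[-1,-0.7,0],[0,0.05,0]],[-1,[-1,-0.7,0],[0,0.05,0]],[-1,[-1,-0.7,0],[0,0.05,0]]]'
python3 -c "
from h import *;log();go([.48,-.05,.34],tool(FY,15))"
```

```text
t: 0.9
tcp_pos: [0.3667, 0.4168, 0.3104]
tool_rot: [0.389, 0.921, -0.001, -0.001]
force: [0.2, -0.9, -0.2]
finger_gap: 0.997
t 0.9 tcp [0.3667 0.4168 0.3104] q [ 6.480e-01  3.490e-01  1.507e+00  1.000e-03  1.288e+00 -1.240e-01] f [ 0.2 -0.9 -0.2] gap 0.997
t: 1.3
tcp_pos: [0.3882, 0.2959, 0.3105]
tool_rot: [0.386, 0.909, 0.061, -0.145]
force: [0.1, 0.6, 0.1]
finger_gap: 1.0
t 1.3 tcp [0.3882 0.2959 0.3105] q [ 0.25   0.291  1.64   0.277  1.38  -0.595] f [0.1 0.6 0.1] gap 1.0
shift [-2.88  -1.745 -1.246] turn [-0.0002 -0.0918 -0.0002] rows>= 7.2
```

```bash
cat > kin.py <<'E'
import numpy as np,json
from scipy.spatial.transform import Rotation as R
from scipy.optimize import least_squares
Z=np.zeros
def fk(q,p):
    a1,b1,d1,L1,e1,L2,e2,L3,e3=p[:9]
    r=R.from_euler('z',q[0]);x=np.array([0,0,d1])+r.apply([a1,b1,0])
    r=r*R.from_euler('y',q[1]);x=x+r.apply([e1,0,L1])
    r=r*R.from_euler('y',q[2]);x=x+r.apply([e2,0,L2])
    r=r*R.from_euler('z',q[3])*R.from_euler('y',q[4]);x=x+r.apply([e3,p[9],L3])
    r=r*R.from_euler('z',q[5]+np.pi/2);return x,r
def ik(pos,rot,p,q0):
    lo=np.array([-3.08,-.75,.22,-1.43,0,-2.85]);hi=np.array([3.08,2.2,2.44,4.57,2.65,2.85])
    f=lambda q:np.r_[(fk(q,p)[0]-pos)*5,(fk(q,p)[1].inv()*rot).as_rotvec()]
    s=least_squares(f,np.clip(q0,lo+.01,hi-.01),bounds=(lo,hi));return s.x,np.abs(s.fun).max()
if __name__=="__main__":
    D=[json.loads(l) for l in open("log.jsonl")]
    for q,t,o in D: print((fk(q,[0]*10)[1].inv()*R.from_quat(o)).as_rotvec().round(3))
    f=lambda p:np.r_[np.concatenate([fk(q,p)[0]-t for q,t,o in D]),1e-4*(p-.1)]
    s=least_squares(f,[0,.11,.3,.35,0,.3,0,.2,0,0]);print(s.x.round(4),np.abs(s.fun[:3*len(D)]).max());np.save("kin.npy",s.x)
E
python3 kin.py
```

```text
[-0.  0. -0.]
[-0. -0. -0.]
[-0.  0. -0.]
[-0. -0. -0.]
[ 0.0613  0.1485  0.2572  0.5877 -0.0026  0.3963  0.1141  0.2791  0.0632
 -0.0375] 2.7268088819698555e-06
```

```bash
python3 -m inch '[[-1,[-1,-0.6,-0.4],[0,-0.05,0.0]],[-1,[-1,-0.6,-0.4],[0,-0.05,0]],[-1,[-1,-0.6,-0.4],[0,-0.05,0]],[-1,[-1,-0.6,-0.4],[0,-0.05,0]]]'
python3 -c "
from h import *;log()"
python3 -m inch '[[-1,[-1,-0.6,0],[0.05,0,0]],[-1,[-1,-0.6,0],[0.05,0,0]],[-1,[-1,-0.6,0],[0.05,0.0,0]],[-1,[-1,-0.6,0],[0.05,0,0]]]'
python3 -c "
from h import *;log();go([.48,-.05,.34],tool(FY,15))"; python3 kin.py
```

```text
t: 1.7
tcp_pos: [0.4189, 0.18, 0.3188]
tool_rot: [0.388, 0.922, 0.001, 0.0]
force: [-1.9, 1.5, 1.0]
finger_gap: 1.003
t 1.7 tcp [0.4189 0.18   0.3188] q [ 1.600e-01  1.870e-01  1.719e+00  1.000e-03  1.235e+00 -6.160e-01] f [-1.9  1.5  1. ] gap 1.003
t: 2.1
tcp_pos: [0.447, 0.0664, 0.3172]
tool_rot: [0.383, 0.91, -0.144, -0.061]
force: [-0.5, 1.3, -0.3]
finger_gap: 0.999
t 2.1 tcp [0.447  0.0664 0.3172] q [ 0.037  0.316  1.581 -0.208  1.484 -0.694] f [-0.5  1.3 -0.3] gap 0.999
shift [-1.063 -0.62  -0.04 ] turn [-0.0496 -0.0415  0.0072] rows>= 2.7
[-0.  0. -0.]
[-0. -0. -0.]
[-0.  0. -0.]
[-0. -0. -0.]
[-0.  0. -0.]
[-0.  0. -0.]
[ 0.      0.111   0.2742  0.588  -0.      0.3917  0.1141  0.2967  0.
 -0.    ] 1.9534563133749572e-08
```

```bash
cat >> h.py <<'E'
from kin import fk,ik
KP=np.load("kin.npy")
def chk(p,rot,q0,msg=""):
    q,e=ik(np.array(p),rot,KP,q0);w=fk(np.r_[q[:5],0],np.r_[KP[:7],0,0,0])[0]
    print(msg,"q",q.round(2),"err",round(e,4),"wrist",w.round(3));return q
def padpose(th,a,ys=1,off=.0,deep=.019):
    """TCP so that grasp point at the lever pad centre, lever angle th rad"""
    A=np.radians(25)+th;P=f2w([.031+(.080+off)*np.cos(A)-.001,0,.169+(.080+off)*np.sin(A)])
    r=tool(FY,a,ys);return P+r.apply([0,0,deep]),r
def boardpose(side=-1,depth=.018,nn=0.,up=0.):
    """grip on board in file. depth: grasp below the top edge"""
    P=f2w([.024,0,.130]);M=R.from_euler('z',FY,degrees=True)
    v=M.apply([.643,0,.766]);n=M.apply([-.766,0,.643]);y=M.apply([0,1,0])
    top=P+n*.011-v*.0635+v*.074
    g=top+y*side*.09-v*depth+n*nn+v*up
    r=tool(FY,-40,1,'board');return g-v*.0187,r
def standpose(side=-1,depth=.018,nn=.004,up=0.,c=0.):
    M=R.from_euler('z',SY,degrees=True)
    v=M.apply([.423,0,.906]);n=M.apply([-.906,0,.423]);y=M.apply([0,1,0])
    g=SEAT+v*(.148-depth+up)+n*(nn+.002)+y*(side*.09+c)
    return g-v*.0187,tool(SY,-25,1,'board')
E
python3 - <<'E'
from h import *
q0=sense()["q"]
for ys in(1,-1):
  q=q0.copy(); q[5]=-1.5*ys
  for th,a in((0,0),(.4,15),(.8,40),(1.2,55),(1.45,70),(1.45,90)):
    q=chk(*padpose(th,a,ys),q,f"lever {ys} {th} {a}")
for s in(-1,1):
  q=q0.copy();q[0]=-.9;q[5]=0
  q=chk(*boardpose(s),q,f"board {s}");chk(*boardpose(s,nn=.05,up=.0),q,"out");chk(*boardpose(s,nn=.05,up=.12),q,"out up")
  q=chk(*standpose(s,up=.1),q,"stand up");q=chk(*standpose(s),q,"stand")
E
```

```text
lever 1 0 0 q [-0.88  0.65  1.33  0.    1.16 -1.65] err 0.0 wrist [ 0.512 -0.449  0.481]
lever 1 0.4 15 q [-0.9   0.52  1.55  0.03  0.81 -1.69] err 0.0 wrist [ 0.448 -0.384  0.497]
lever 1 0.8 40 q [-0.93  0.42  1.92  0.63  0.14 -2.29] err 0.0 wrist [ 0.355 -0.287  0.457]
lever 1 1.2 55 q [-0.89  0.37  1.99  1.22  0.01 -2.85] err 0.1891 wrist [ 0.342 -0.246  0.462]
lever 1 1.45 70 q [-0.89  0.33  2.02  1.23  0.   -2.85] err 0.4286 wrist [ 0.333 -0.232  0.475]
lever 1 1.45 90 q [-0.88  0.29  2.01  1.24  0.   -2.84] err 0.7295 wrist [ 0.331 -0.228  0.491]
lever -1 0 0 q [-0.88  0.65  1.33  0.    1.16  1.49] err 0.0 wrist [ 0.512 -0.449  0.481]
lever -1 0.4 15 q [-0.9   0.52  1.55  0.03  0.81  1.45] err 0.0 wrist [ 0.448 -0.384  0.497]
lever -1 0.8 40 q [-0.93  0.42  1.92  0.63  0.14  0.85] err 0.0 wrist [ 0.355 -0.287  0.457]
lever -1 1.2 55 q [-0.95  0.45  2.15  2.84  0.43 -1.38] err 0.0 wrist [ 0.299 -0.23   0.408]
lever -1 1.45 70 q [-0.98  0.64  2.33  2.95  1.06 -1.54] err 0.0 wrist [ 0.262 -0.192  0.34 ]
lever -1 1.45 90 q [-0.99  0.99  2.39  2.95  1.8  -1.62] err 0.0 wrist [ 0.25
[... 155 characters left out ...]
wrist [ 0.481 -0.546  0.376]
out up q [-0.98  0.84  0.95 -0.13  2.04 -0.2 ] err 0.0 wrist [ 0.534 -0.602  0.468]
stand up q [-0.65  0.59  1.41 -0.    1.58 -0.  ] err 0.0 wrist [ 0.573 -0.297  0.497]
stand q [-0.65  0.66  1.59 -0.    1.33 -0.  ] err 0.0 wrist [ 0.539 -0.272  0.406]
board 1 q [-0.76  0.94  1.11  0.03  1.8   0.04] err 0.0 wrist [ 0.637 -0.449  0.344]
out q [-0.75  0.85  1.21  0.03  1.78  0.04] err 0.0 wrist [ 0.61  -0.421  0.376]
out up q [-0.76  0.86  0.9   0.03  2.07  0.05] err 0.0 wrist [ 0.664 -0.477  0.468]
stand up q [-0.38  0.66  1.26  0.11  1.64  0.25] err 0.0 wrist [ 0.682 -0.154  0.497]
stand q [-0.36  0.72  1.44  0.12  1.41  0.24] err 0.0 wrist [ 0.648 -0.128  0.406]
```

Run:
```python
from h import *
r=tool(FY,-10)
go([.46,-.08,.36],r)
p,_=padpose(0,-10,deep=.023);print(p)
q=chk(p,r,[-.88,.65,1.3,0,1.16,-1.65]);
up=p-r.apply([0,0,.10]);chk(up,r,q)
# path after first
s=dict(tcp_pos=np.array([.46,-.08,.36]),tool_rot=r.as_quat());go(up,r,s)
```

```text
shift [-1.138 -1.017 -0.122] turn [-0.0499  0.0273 -0.0037] rows>= 3.1
[ 0.50875487 -0.44594313  0.18015888]
 q [-0.88  0.73  1.19 -0.01  1.39 -1.64] err 0.0 wrist [ 0.545 -0.483  0.472]
 q [-0.88  0.67  1.04 -0.01  1.61 -1.65] err 0.0 wrist [ 0.557 -0.495  0.571]
shift [-3.234 -2.197  0.256] turn [0. 0. 0.] rows>= 7.8
```

```bash
python3 -m inch '[[-1,[-1,-1,-0.1],[-0.05,0.027,-0.004]],[-1,[-1,-1,-0.1],[-0.05,0.027,-0.004]],[-1,[-1,-1,-0.1],[-0.05,0.027,-0.004]],[-1,[-1,-1,-0.1],[-0.05,0.027,-0.004]]]'
python3 - <<'E'
from h import *
log();r=tool(FY,-10)
p,_=padpose(0,-10,deep=.023);go(p-r.apply([0,0,.07]),r)
E
```

```text
t: 2.5
tcp_pos: [0.4512, -0.0744, 0.3606]
tool_rot: [0.391, 0.917, 0.034, -0.075]
force: [0.5, 1.0, 0.9]
finger_gap: 1.003
t 2.5 tcp [ 0.4512 -0.0744  0.3606] q [-0.45   0.216  1.571  0.061  1.509 -1.223] f [0.5 1.  0.9] gap 1.003
shift [-3.34  -2.159  0.565] turn [ 0.0007  0.0015 -0.0008] rows>= 8.0
```

Stay high for three more hops, descending last.

```bash
python3 -m inch '[[-1,[-1,-0.8,0],[0,0,0]],[-1,[-1,-0.8,0],[0,0,0]],[-1,[-1,-0.8,0],[0,0,0]]]' >/dev/null
python3 -m inch '[[-1,[-1,-0.8,0],[0,0,0]],[-1,[-1,-0.8,0],[0,0,0]],[-1,[-1,-0.8,0],[0,0,0]]]' >/dev/null
python3 -m inch '[[-1,[-1,-0.55,0.3],[0,0,0]],[-1,[-1,-0.55,0.3],[0,0,0]],[-1,[-1,-0.55,0.3],[0,0,0]],[-1,[-1,-0.55,0.3],[0,0,0]]]'
python3 - <<'E'
from h import *
log();r=tool(FY,-10)
p,_=padpose(0,-10,deep=.023);go(p-r.apply([0,0,.06]),r);go(p,r)
a,_=snapshot("top");crop(a,(380,150,500,260),6,"pics/t1.png")
a,_=snapshot("side");crop(a,(230,150,360,270),6,"pics/s1.png")
E
```

```text
t: 3.5
tcp_pos: [0.5, -0.4274, 0.2755]
tool_rot: [0.387, 0.918, 0.035, -0.08]
force: [-0.4, 0.5, 0.5]
finger_gap: 0.995
t 3.5 tcp [ 0.5    -0.4274  0.2755] q [-0.872  0.612  1.153 -0.01   1.55  -1.643] f [-0.4  0.5  0.5] gap 0.995
shift [-0.357 -0.068  0.305] turn [0.0003 0.0001 0.0004] rows>= 0.9
shift [-0.357 -0.069  0.905] turn [0.0003 0.0001 0.0004] rows>= 1.9
```

View pics/s1.png

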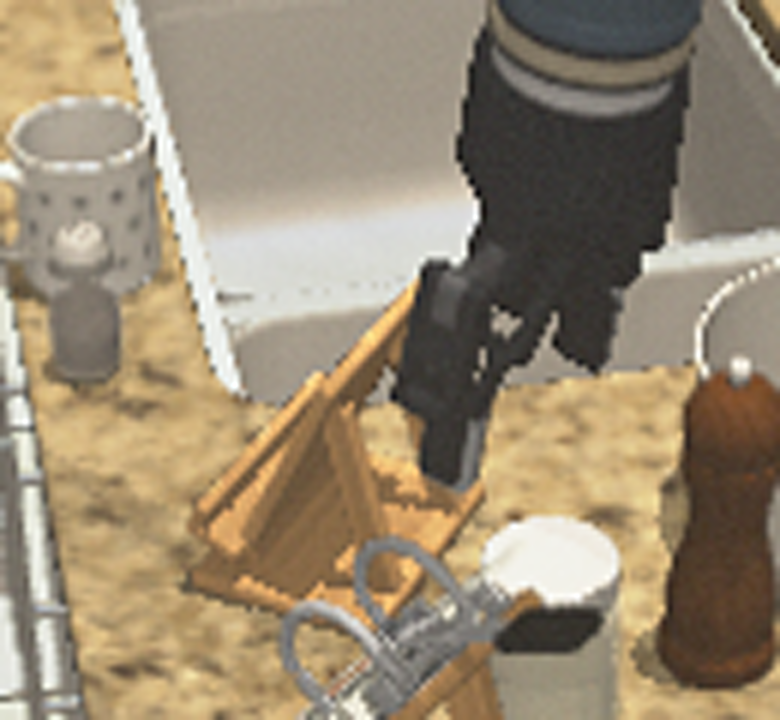

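View pics/t1.png

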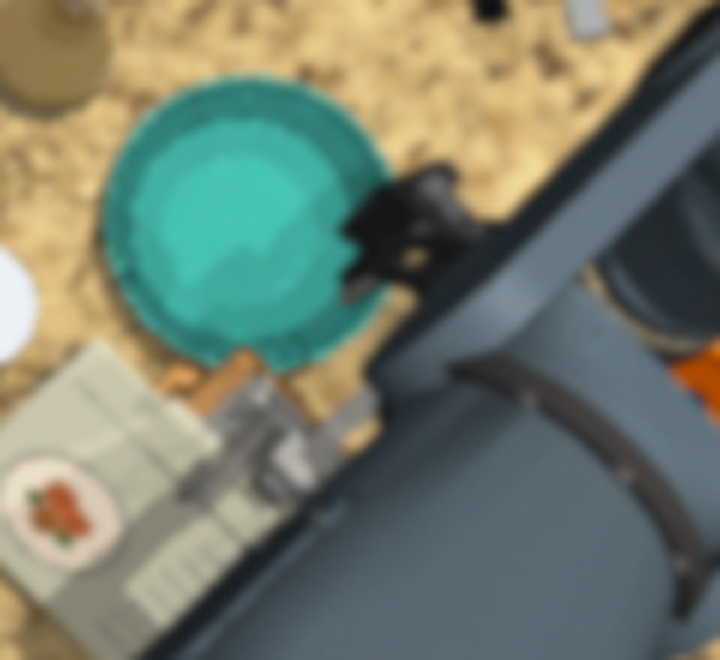

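```bash
python3 -m inch '[[-1,[-0.36,-0.07,0.3],[0,0,0]],[-1,[-0.36,-0.07,0.5],[0,0,0]],[-1,[-0.36,-0.07,0.7],[0,0,0]],[-1,[-0.36,-0.07,0.9],[0,0,0]],[-1,[-0.36,-0.07,0.9],[0,0,0]],[1,[-0.36,-0.07,0.9],[0,0,0]],[1,[-0.36,-0.07,0.9],[0,0,0]],[1,[-0.36,-0.07,0.9],[0,0,0]],[1,[-0.36,-0.07,0.9],[0,0,0]],[1,[-0.36,-0.07,0.9],[0,0,0]],[1,[-0.36,-0.07,0.9],[0,0,0]]]' 30
python3 - <<'E'
from h import *
s=log();p0,r0=s["tcp_pos"],R.from_quat(s["tool_rot"])
g=p0-r0.apply([0,0,.0187]);gf=R.from_euler('z',-FY,degrees=True).apply(g-F);print("grasp in file",gf*1000)
h=np.array([.031,0,.169]);v=gf-h;rad=np.hypot(v[0],v[2]);th0=np.arctan2(v[2],v[0]);print(rad,np.degrees(th0))
a,_=snapshot("side");crop(a,(270,180,400,300),6,"pics/s2.png")
for k in range(1,13):
    th=k*.1;A=th0+th;a=-10+min(35,th*35/1.2*1.0)
    P=F+R.from_euler('z',FY,degrees=True).apply(h+rad*np.array([np.cos(A),0,np.sin(A)]));r=tool(FY,a)
    P=P+r.apply([0,0,.0187]);d=r0.inv().apply(P-p0)/.1;t=(r0.inv()*r).as_rotvec()/2/np.pi
    print(k,d.round(3),t.round(4))
E
```

```text
t: 4.7
tcp_pos: [0.5105, -0.4464, 0.1849]
tool_rot: [0.388, 0.918, 0.036, -0.076]
force: [4.6, 3.0, 3.0]
finger_gap: 0.272
t 4.7 tcp [ 0.5105 -0.4464  0.1849] q [-0.88   0.721  1.191 -0.007  1.398 -1.649] f [4.6 3.  3. ] gap 0.272
grasp in file [103.17779902   0.79167452 203.36952874]
0.07994309961982721 25.462793907872417
1 [ 0.041 -0.009 -0.063] [ 0.001  -0.0071  0.0003]
2 [ 0.087 -0.008 -0.122] [ 0.001  -0.0152  0.0003]
3 [ 0.138 -0.008 -0.175] [ 0.001  -0.0233  0.0003]
4 [ 0.194 -0.007 -0.222] [ 0.001  -0.0314  0.0002]
5 [ 0.255 -0.007 -0.263] [ 0.001  -0.0395  0.0002]
6 [ 0.319 -0.007 -0.297] [ 0.001  -0.0476  0.0002]
7 [ 0.386 -0.006 -0.325] [ 0.001  -0.0557  0.0001]
8 [ 0.455 -0.006 -0.345] [ 0.001  -0.0638  0.0001]
9 [ 0.526 -0.006 -0.357] [ 0.001  -0.0719  0.0001]
10 [ 0.597 -0.006 -0.362] [ 0.001  -0.08    0.0001]
11 [ 0.669 -0.006 -0.36 ] [ 0.001  -0.0881  0.    ]
12 [ 0.739 -0.005 -0.35 ] [ 0.001  -0.0962  0.    ]
```

View pics/s2.png

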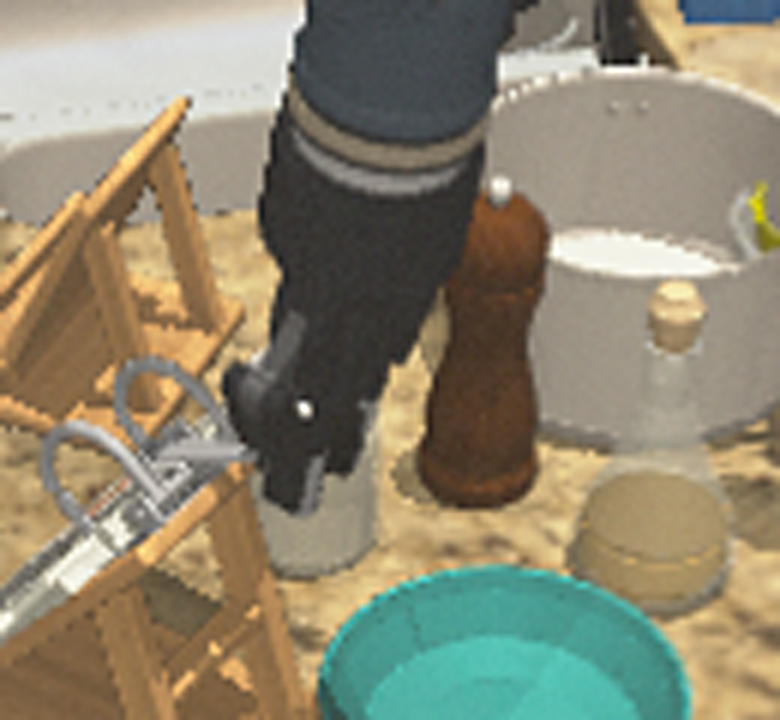

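```bash
python3 -m inch '[[1,[0.06,0,-0.11],[0,-0.007,0]],[1,[0.11,0,-0.17],[0,-0.015,0]],[1,[0.16,0,-0.22],[0,-0.023,0]],[1,[0.21,0,-0.27],[0,-0.031,0]],[1,[0.27,0,-0.31],[0,-0.039,0]],[1,[0.33,0,-0.345],[0,-0.048,0]],[1,[0.4,0,-0.37],[0,-0.056,0]],[1,[0.47,0,-0.39],[0,-0.064,0]]]'
python3 - <<'E'
from h import *
s=log();p0,r0=s["tcp_pos"],R.from_quat(s["tool_rot"])
g=p0-r0.apply([0,0,.0187]);gf=R.from_euler('z',-FY,degrees=True).apply(g-F);print("grasp in file",gf*1000)
h=np.array([.031,0,.169]);v=gf-h;rad=np.hypot(v[0],v[2]);th0=np.arctan2(v[2],v[0]);print(rad,np.degrees(th0))
a,_=snapshot("side");crop(a,(270,180,400,300),6,"pics/s3.png")
E
```

```text
t: 5.55
tcp_pos: [0.4819, -0.4162, 0.2287]
tool_rot: [0.387, 0.915, -0.042, 0.108]
force: [9.5, 7.2, -8.2]
finger_gap: 0.278
t 5.55 tcp [ 0.4819 -0.4162  0.2287] q [-0.902  0.464  1.587  0.04   0.861 -1.696] f [ 9.5  7.2 -8.2] gap 0.278
grasp in file [ 54.11690279   1.26554226 246.92224367]
0.0812789471727181 73.47615250034022
```

View pics/s3.png

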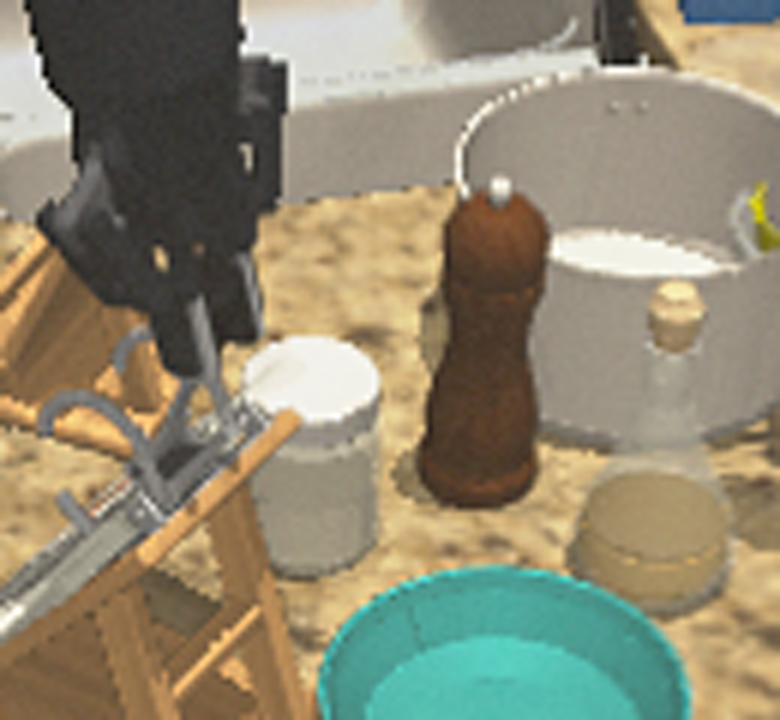

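```bash
python3 -m inch '[[1,[0.08,0,-0.03],[0,-0.009,0]],[1,[0.15,0,-0.06],[0,-0.018,0]],[1,[0.22,0,-0.09],[0,-0.028,0]],[1,[0.22,0,-0.09],[0,-0.028,0]],[-1,[0.22,0,-0.09],[0,-0.028,0]],[-1,[0.22,0,-0.09],[0,-0.028,0]],[-1,[0.22,0,-0.09],[0,-0.028,0]],[-1,[0.22,0,-0.09],[0,-0.028,0]],[-1,[0.22,0,-0.09],[0,-0.028,0]],[-1,[0.22,0,-0.4],[0,-0.028,0]],[-1,[0.22,0,-0.8],[0,-0.028,0]],[-1,[0.22,0,-0.9],[0,-0.028,0]]]'
python3 - <<'E'
from h import *
s=log()
a,_=snapshot("side");crop(a,(220,180,350,300),6,"pics/s4.png");cv2.imwrite("pics/s4f.png",a)
E
```

```text
t: 6.8
tcp_pos: [0.4517, -0.391, 0.3169]
tool_rot: [0.381, 0.901, -0.08, 0.19]
force: [-0.1, 0.1, 0.5]
finger_gap: 1.003
t 6.8 tcp [ 0.4517 -0.391   0.3169] q [-0.926  0.252  1.71   0.073  0.768 -1.74 ] f [-0.1  0.1  0.5] gap 1.003
```

View pics/s4.png

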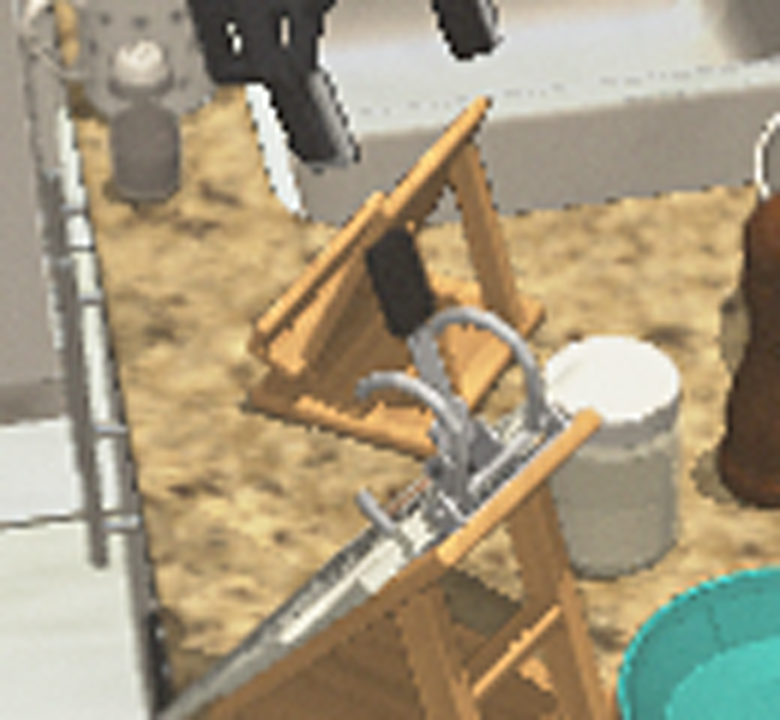

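Run:
```python
from h import *
n=R.from_euler('z',FY,degrees=True).apply([-.766,0,.643])
P=f2w([.024,0,.130]);print("board front offset along n from root: meas",(np.array([ 0.42086045,-0.34911011,0.08398426])-P)@n,"exp .013")
for up in(.0,.05,.15,.18):
    p,r=boardpose(-1,depth=.02,up=up);print(up,p);q=chk(p,r,[-.99,.92,1.15,-.12,1.76,-.17]);
go(p,r)
```

```text
board front offset along n from root: meas 0.01345684813310568 exp .013
0.0 [ 0.37378807 -0.43599475  0.1154718 ]
 q [-0.99  0.92  1.15 -0.12  1.76 -0.17] err 0.0 wrist [ 0.507 -0.573  0.343]
0.05 [ 0.39616167 -0.45908251  0.1537718 ]
 q [-0.98  0.92  1.03 -0.12  1.88 -0.18] err 0.0 wrist [ 0.529 -0.596  0.381]
0.15 [ 0.44090886 -0.50525804  0.2303718 ]
 q [-0.97  0.95  0.74 -0.13  2.14 -0.2 ] err 0.0 wrist [ 0.574 -0.642  0.458]
0.18 [ 0.45433302 -0.51911069  0.2533518 ]
 q [-0.97  0.97  0.63 -0.13  2.23 -0.21] err 0.0 wrist [ 0.587 -0.656  0.481]
shift [-0.602 -0.875  0.961] turn [0.1378 0.138  0.2218] rows>= 12.4
```

Run:
```python
from h import *
p,r=boardpose(-1,depth=.02,up=.12,nn=.05);chk(p,r,[-.99,.92,1.15,-.12,1.76,-.17]);print(p);go(p,r)
```

```text
q [-0.98  0.84  0.95 -0.13  2.03 -0.2 ] err 0.0 wrist [ 0.534 -0.601  0.467]
[ 0.40083124 -0.46390114  0.2395418 ]
shift [ 0.158 -0.873  0.777] turn [0.1378 0.138  0.2218] rows>= 12.4
```

```bash
python3 -m inch '[[-1,[0,-0.5,0],[0,0,0]],[-1,[0,-1,0],[0,0,0]],[-1,[0.1,-1,0],[0.138,0.138,0.222]],[-1,[0.1,-1,0.1],[0.138,0.138,0.222]],[-1,[0.1,-1,0.1],[0.138,0.138,0.222]],[-1,[0.1,-1,0.1],[0.138,0.138,0.222]],[-1,[0.1,-1,0.1],[0.138,0.138,0.222]],[-1,[0.1,-1,0.1],[0.138,0.138,0.222]],[-1,[0.1,-1,0.1],[0.138,0.138,0.222]],[-1,[0.1,-1,0.1],[0.138,0.138,0.222]],[-1,[0.1,-1,0.1],[0.138,0.138,0.222]],[-1,[0.1,-1,0.1],[0.138,0.138,0.222]],[-1,[0.15,-0.9,0.5],[0.138,0.138,0.222]],[-1,[0.16,-0.87,0.78],[0.138,0.138,0.222]],[-1,[0.16,-0.87,0.78],[0.138,0.138,0.222]],[-1,[0.16,-0.87,0.78],[0.138,0.138,0.222]],[-1,[0.16,-0.87,0.78],[0.138,0.138,0.222]]]'
python3 - <<'E'
from h import *
s=log()
p,r=boardpose(-1,depth=.02,up=.07,nn=.0);go(p,r)
p,r=boardpose(-1,depth=.02,up=.0,nn=.0);go(p,r)
a,_=snapshot("side");crop(a,(220,150,380,300),5,"pics/s5.png")
a,_=snapshot("top");crop(a,(340,150,500,280),5,"pics/t5.png")
E
```

```text
t: 8.55
tcp_pos: [0.3994, -0.4618, 0.2332]
tool_rot: [0.869, 0.352, -0.13, -0.321]
force: [-0.8, -0.7, -0.2]
finger_gap: 1.006
t 8.55 tcp [ 0.3994 -0.4618  0.2332] q [-0.983  0.85   0.959 -0.131  2.029 -0.197] f [-0.8 -0.7 -0.2] gap 1.006
shift [-0.005  0.483  0.431] turn [-0.0016 -0.0001  0.0001] rows>= 1.3
shift [-0.006  0.49   1.131] turn [-0.0016 -0.0001  0.0001] rows>= 2.5
```

View pics/s5.png

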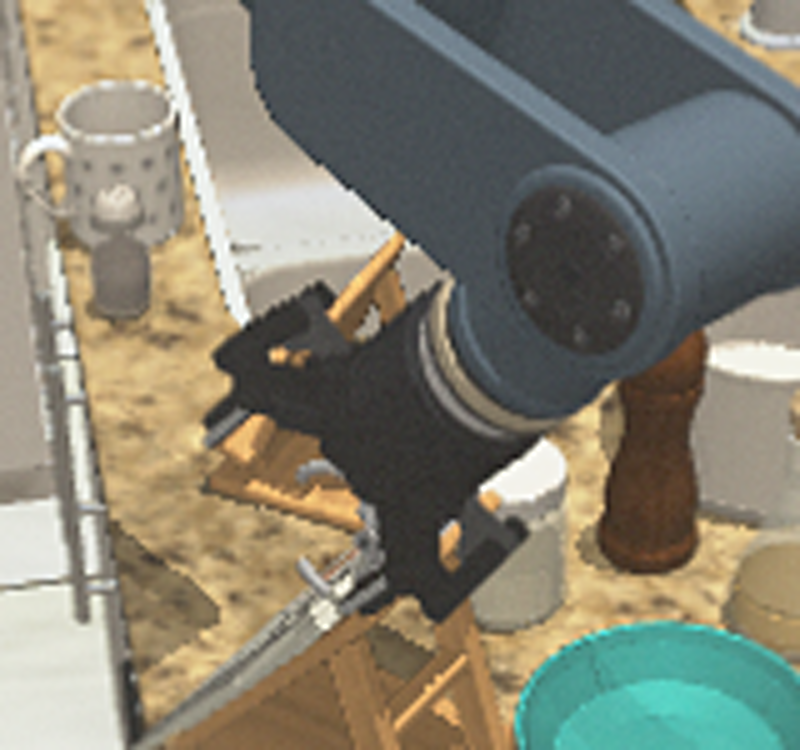

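View pics/t5.png

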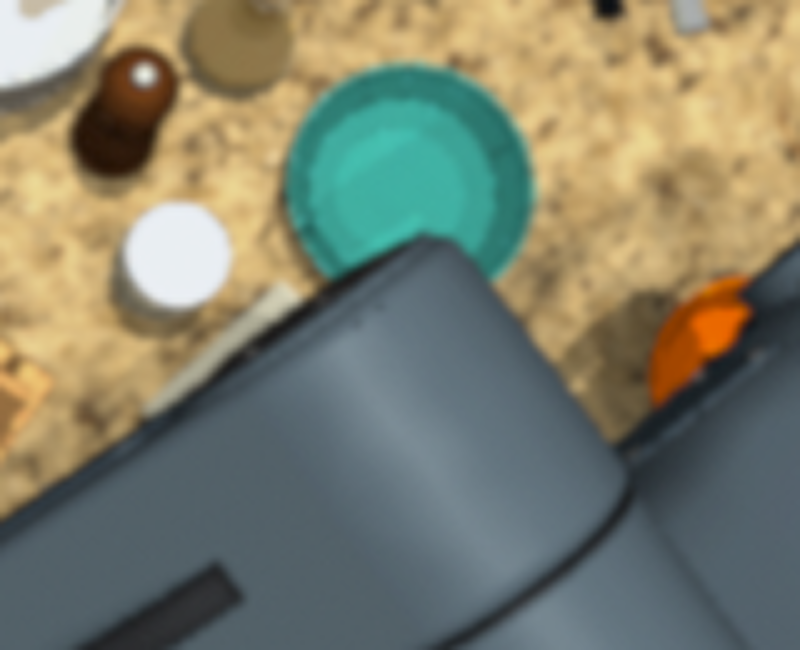

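```bash
python3 -m inch '[[-1,[0,0.25,0.2],[-0.0016,0,0]],[-1,[0,0.49,0.43],[-0.0016,0,0]],[-1,[0,0.49,0.65],[-0.0016,0,0]],[-1,[0,0.49,0.85],[-0.0016,0,0]],[-1,[0,0.49,1],[-0.0016,0,0]],[-1,[0,0.49,1],[-0.0016,0,0]],[-1,[0,0.49,1],[-0.0016,0,0]]]'
python3 - <<'E'
from h import *
s=log()
p,r=boardpose(-1,depth=.02,up=.0,nn=.0);go(p,r)
a,_=snapshot("side");crop(a,(220,150,380,300),5,"pics/s6.png")
E
```

```text
t: 9.35
tcp_pos: [0.3812, -0.4421, 0.1281]
tool_rot: [0.872, 0.353, -0.128, -0.315]
force: [-0.1, -0.0, -0.1]
finger_gap: 0.998
t 9.35 tcp [ 0.3812 -0.4421  0.1281] q [-0.989  0.914  1.12  -0.123  1.792 -0.172] f [-0.1 -0.  -0.1] gap 0.998
shift [-0.011  0.008  0.158] turn [ 0.0007  0.     -0.0001] rows>= 0.3
```

View pics/s6.png

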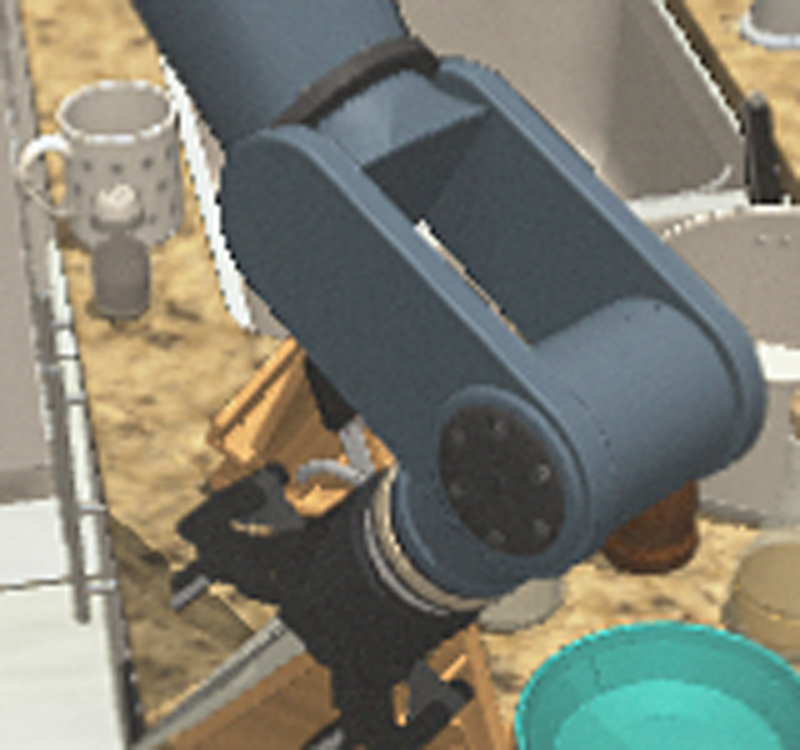

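```bash
python3 -m inch '[[-1,[0,0.01,0.08],[0.0007,0,0]],[-1,[0,0.01,0.15],[0.0007,0,0]],[-1,[0,0.01,0.15],[0.0007,0,0]],[1,[0,0.01,0.15],[0.0007,0,0]],[1,[0,0.01,0.15],[0.0007,0,0]],[1,[0,0.01,0.15],[0.0007,0,0]],[1,[0,0.01,0.15],[0.0007,0,0]],[1,[0,0.01,0.15],[0.0007,0,0]],[1,[0,0.01,0.15],[0.0007,0,0]],[1,[0,0.01,0.15],[0.0007,0,0]],[1,[0,0.01,0.15],[0.0007,0,0]],[1,[0,0.01,0.15],[0.0007,0,0]]]' 80
python3 - <<'E'
from h import *
s=log()
p,r=boardpose(-1,depth=.02,up=.0,nn=.0);go(p,r)
p,r=boardpose(-1,depth=.02,up=.0,nn=.05);go(p,r)
a,_=snapshot("side");crop(a,(220,150,380,300),5,"pics/s7.png")
E
```

```text
t: 10.6
tcp_pos: [0.3737, -0.4348, 0.1151]
tool_rot: [0.87, 0.352, -0.129, -0.32]
force: [-3.8, 2.7, 4.6]
finger_gap: 0.037
t 10.6 tcp [ 0.3737 -0.4348  0.1151] q [-0.992  0.922  1.151 -0.124  1.763 -0.169] f [-3.8  2.7  4.6] gap 0.037
shift [-0.008  0.005 -0.008] turn [-0.0009 -0.0001 -0.0001] rows>= 0.0
shift [-0.008 -0.495 -0.006] turn [-0.0009 -0.0001 -0.0001] rows>= 1.0
```

View pics/s7.png

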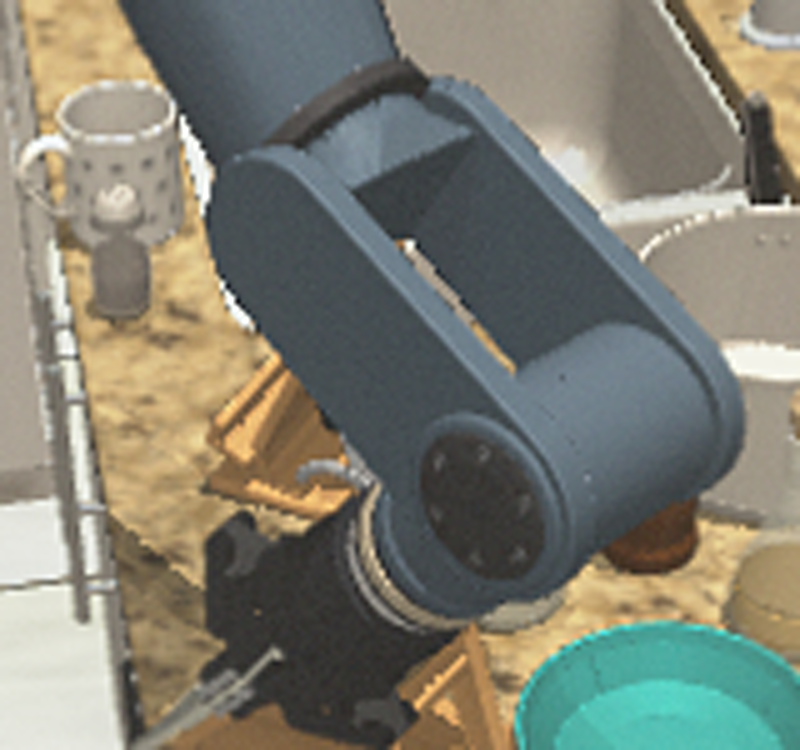

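```bash
python3 -m inch '[[1,[0,-0.05,0],[0,0,0]],[1,[0,-0.1,0],[0,0,0]],[1,[0,-0.16,0],[0,0,0]],[1,[0,-0.22,0],[0,0,0]],[1,[0,-0.28,0],[0,0,0]],[1,[0,-0.34,0],[0,0,0]],[1,[0,-0.4,0],[0,0,0]],[1,[0,-0.46,0],[0,0,0]],[1,[0,-0.52,0],[0,0,0]],[1,[0,-0.52,0],[0,0,0]]]'
python3 - <<'E'
from h import *
s=log()
a,_=snapshot("side");crop(a,(220,150,380,300),5,"pics/s8.png")
a,_=snapshot("top");crop(a,(340,150,500,280),5,"pics/t8.png")
E
```

```text
t: 11.65
tcp_pos: [0.3464, -0.4065, 0.1486]
tool_rot: [0.871, 0.352, -0.129, -0.318]
force: [-0.1, 0.4, -2.7]
finger_gap: 0.033
t 11.65 tcp [ 0.3464 -0.4065  0.1486] q [-1.002  0.832  1.263 -0.13   1.736 -0.175] f [-0.1  0.4 -2.7] gap 0.033
```

View pics/s8.png

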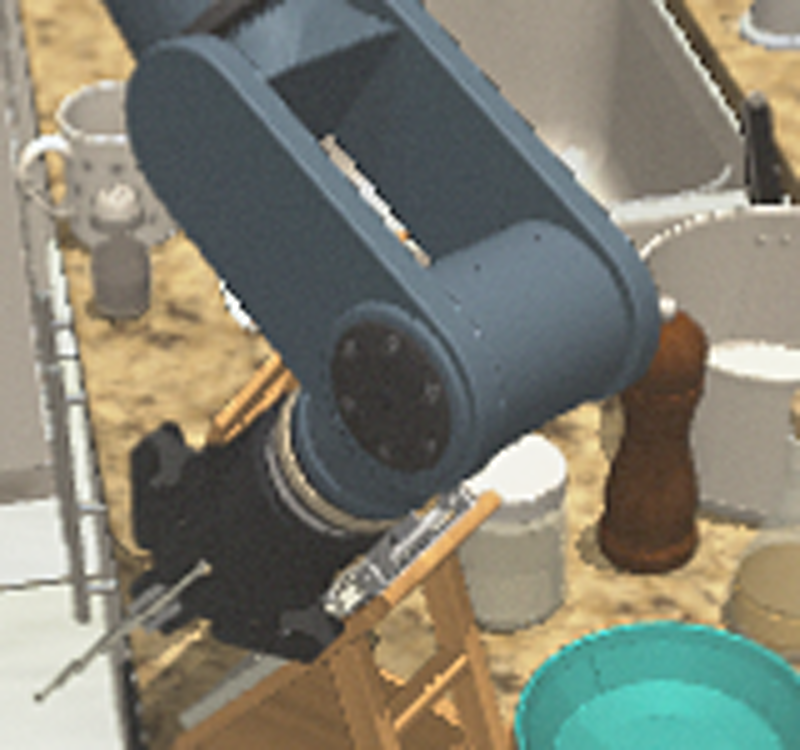

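View pics/t8.png

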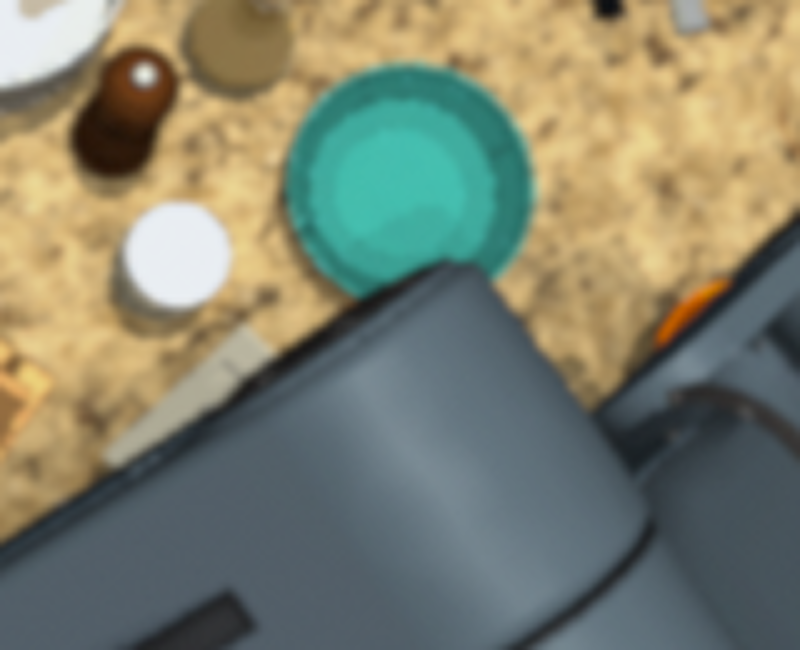

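Run:
```python
from h import *
q=sense()["q"]
p1,r1=boardpose(-1,depth=.02,nn=.14);print(p1);q=chk(p1,r1,q);go(p1,r1)
p2,r2=standpose(-1,depth=.02,up=.12,nn=.06);print(p2)
for f in(.25,.5,.75,1):
    q=chk(p1+(p2-p1)*f,r2,q)
p3,r3=standpose(-1,depth=.02,up=.0,nn=.006);print(p3)
go(p2,r2,dict(tcp_pos=p1,tool_rot=r1.as_quat()))
```

```text
[ 0.29915838 -0.35898289  0.2054918 ]
 q [-1.02  0.68  1.43 -0.14  1.72 -0.19] err 0.0 wrist [ 0.432 -0.496  0.433]
shift [-0.009 -0.887 -0.004] turn [-0.0004 -0.0001 -0.0001] rows>= 1.8
[ 0.43860194 -0.19546858  0.2679718 ]
 q [-0.93  0.52  1.57 -0.12  1.47 -0.24] err 0.0 wrist [ 0.434 -0.394  0.49 ]
 q [-0.84  0.5   1.55 -0.08  1.51 -0.16] err 0.0 wrist [ 0.469 -0.353  0.506]
 q [-0.74  0.49  1.52 -0.04  1.56 -0.08] err 0.0 wrist [ 0.504 -0.312  0.521]
 q [-0.65  0.49  1.48 -0.    1.61 -0.  ] err 0.0 wrist [ 0.538 -0.271  0.537]
[ 0.43713952 -0.19435853  0.1364098 ]
shift [ 2.139 -0.558 -0.348] turn [-0.0416 -0.013  -0.0204] rows>= 4.5
```

```bash
python3 - <<'E'
from h import *
p1,r1=boardpose(-1,depth=.02,nn=.14);go(p1+[0,0,.05],r1);chk(p1+[0,0,.05],r1,sense()["q"])
E
python3 -m inch '[[1,[0,-0.2,0],[0,0,0]],[1,[0,-0.4,0],[0,0,0]],[1,[0,-0.6,-0.1],[0,0,0]],[1,[0,-0.8,-0.2],[0,0,0]],[1,[0,-1,-0.3],[0,0,0]],[1,[0,-1,-0.35],[0,0,0]],[1,[0,-1,-0.35],[0,0,0]]]'
python3 - <<'E'
from h import *
s=log()
p2,r2=standpose(-1,depth=.02,up=.13,nn=.06);go(p2,r2)
E
```

```text
shift [-0.009 -1.209 -0.386] turn [-0.0004 -0.0001 -0.0001] rows>= 2.5
 q [-1.02  0.62  1.39 -0.15  1.82 -0.21] err 0.0 wrist [ 0.432 -0.496  0.483]
t: 12.45
tcp_pos: [0.3101, -0.3691, 0.2392]
tool_rot: [0.871, 0.352, -0.128, -0.317]
force: [-0.1, -0.6, -1.9]
finger_gap: 0.036
t 12.45 tcp [ 0.3101 -0.3691  0.2392] q [-1.018  0.658  1.361 -0.142  1.806 -0.2  ] f [-0.1 -0.6 -1.9] gap 0.036
shift [ 2.137 -0.484 -0.089] turn [-0.0416 -0.0131 -0.0206] rows>= 4.4
```

```bash
python3 -m inch '[[1,[0.2,-0.3,-0.15],[-0.02,-0.006,-0.01]],[1,[0.4,-0.5,-0.25],[-0.0416,-0.013,-0.0206]],[1,[0.6,-0.55,-0.25],[-0.0416,-0.013,-0.0206]],[1,[0.8,-0.55,-0.25],[-0.0416,-0.013,-0.0206]],[1,[1,-0.55,-0.25],[-0.0416,-0.013,-0.0206]],[1,[1,-0.55,-0.25],[-0.0416,-0.013,-0.0206]]]'
python3 - <<'E'
from h import *
s=log()
p2,r2=standpose(-1,depth=.02,up=.13,nn=.06);go(p2,r2)
E
```

```text
t: 13.05
tcp_pos: [0.3645, -0.2785, 0.2926]
tool_rot: [0.873, 0.435, -0.096, -0.196]
force: [0.6, -1.0, -1.1]
finger_gap: 0.037
t 13.05 tcp [ 0.3645 -0.2785  0.2926] q [-0.843  0.438  1.497 -0.081  1.641 -0.185] f [ 0.6 -1.  -1.1] gap 0.037
shift [1.109 0.188 0.087] turn [-0.0007 -0.0002  0.0005] rows>= 2.3
```

```bash
python3 -m inch '[[1,[0.3,0.1,0],[-0.0007,0,0]],[1,[0.6,0.15,0.05],[-0.0007,0,0]],[1,[0.9,0.19,0.09],[-0.0007,0,0]],[1,[1,0.19,0.09],[-0.0007,0,0]],[1,[1,0.19,0.09],[-0.0007,0,0]]]'
python3 - <<'E'
from h import *
s=log()
p2,r2=standpose(-1,depth=.02,up=.13,nn=.06);go(p2,r2)
a,d=snapshot("side");cv2.imwrite("pics/s9.png",a);np.save("pics/s9d.npy",d);crop(a,(190,100,350,250),5,"pics/s9c.png")
a,d=snapshot("top");cv2.imwrite("pics/t9.png",a);np.save("pics/t9d.npy",d);crop(a,(280,150,440,280),5,"pics/t9c.png")
E
```

```text
t: 13.55
tcp_pos: [0.4345, -0.2081, 0.2767]
tool_rot: [0.874, 0.435, -0.096, -0.194]
force: [1.1, 0.0, -2.1]
finger_gap: 0.035
t 13.55 tcp [ 0.4345 -0.2081  0.2767] q [-0.673  0.482  1.465 -0.01   1.632 -0.024] f [ 1.1  0.  -2.1] gap 0.035
shift [ 0.126 -0.002 -0.003] turn [-0.0001  0.      0.0003] rows>= 0.3
```

View pics/s9c.png

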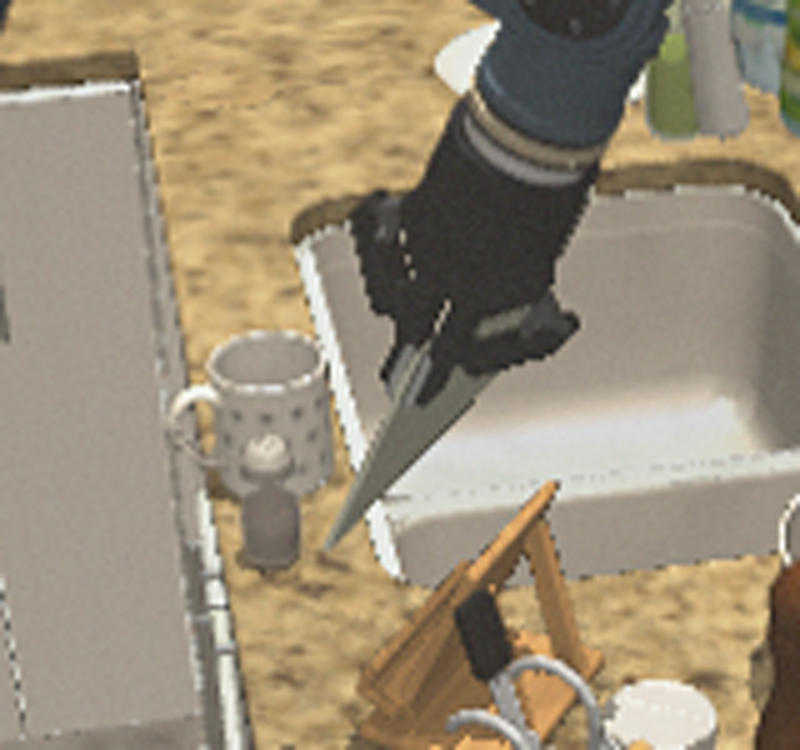

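View pics/t9c.png

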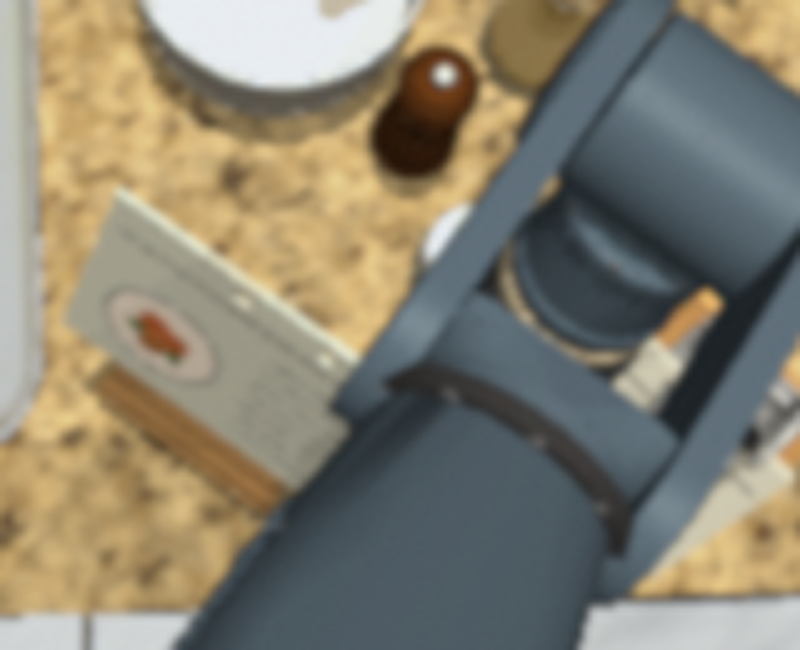

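```bash
cat >> h.py <<'E'
def corners(s=None,depth=.02):
    s=s or sense();r=R.from_quat(s["tool_rot"]);z=-.0187-depth
    L=[[-.015,-.002,z],[.195,-.002,z],[.195,-.002,z+.148],[-.015,-.002,z+.148]]
    return s["tcp_pos"]+r.apply(L)
E
python3 - <<'E'
from h import *
s=sense();C=corners(s)
print("TR TL BL BR\n",C.round(4));print("top",proj("top",C).round(1));print("side",proj("side",C).round(1))
d=np.load("pics/t9d.npy")
def T(c,s,o): return (np.array(c,float)+.5)/s-.5+o
m=np.zeros((400,640),np.uint8);cv2.fillPoly(m,[np.int32(T([(122,205),(80,315),(280,480),(330,440),(330,370)],5,[280,150]))],1)
P=pts("top",d,np.argwhere(m)[:,::-1]);C0=P.mean(0)
for _ in range(4):
    k=abs((P-C0)@np.linalg.svd(P-C0,full_matrices=False)[2][2])<.004;P=P[k];C0=P.mean(0)
n=np.linalg.svd(P-C0,full_matrices=False)[2][2];n*=np.sign(n[2]);nt=R.from_quat(s["tool_rot"]).apply([0,-1,0])
print("n",n,"tool n",nt,"off from model plane",(C0-C[0])@nt)
c=T([(118,190),(66,322),(242,300),(326,359)],5,[280,150]);print("meas px TL,BL,holeL,holeR",c)
o,r=pts("top",None,c);X=o+r*(((C0-o)@n)/(r@n))[:,None];print(X.round(4))
print("holes sep",np.linalg.norm(X[2]-X[3]),"TL-BL",np.linalg.norm(X[0]-X[1]))
rt=R.from_quat(s["tool_rot"]).inv();print("tool frame mm",(rt.apply(X-s["tcp_pos"])*1000).round(1),"edge angle",)
print("side BR meas",T((328,550),5,[190,100]))
E
```

```text
TR TL BL BR
 [[ 0.4364 -0.2302  0.3132]
 [ 0.5634 -0.063   0.3132]
 [ 0.5137 -0.0252  0.179 ]
 [ 0.3866 -0.1924  0.179 ]]
top [[374.6 238.2]
 [303.1 187.4]
 [292.3 213.4]
 [354.8 258.4]]
side [[272.6 170.2]
 [308.  136.5]
 [289.4 173.4]
 [254.4 209.2]]
n [-0.73072406  0.56674787  0.38057746] tool n [-0.72192124  0.54850711  0.42186452] off from model plane 0.0011611907308021596
meas px TL,BL,holeL,holeR [[303.2 187.6]
 [292.8 214. ]
 [328.  209.6]
 [344.8 221.4]]
[[ 0.5616 -0.0636  0.3208]
 [ 0.5128 -0.026   0.171 ]
 [ 0.5086 -0.1216  0.3054]
 [ 0.4789 -0.161   0.3071]]
holes sep 0.04946588074306344 TL-BL 0.16190133986156005
tool frame mm [[193.4  -6.2 -45.1]
 [193.8   1.1 116.6]
 [115.2  -6.1 -28.2]
 [ 65.8  -6.7 -29.8]] edge angle
side BR meas [255.2 209.6]
```

```bash
python3 - <<'E'
from h import *
p,r=standpose(-1,depth=.02,up=.035,nn=.006);go(p,r)
E
python3 -m inch '[[1,[0.06,0.2,0],[0,0,0]],[1,[0.125,0.4,0],[0,0,0]],[1,[0.125,0.54,0],[0,0,0]],[1,[0.125,0.54,0.1],[0,0,0]],[1,[0.125,0.54,0.3],[0,0,0]],[1,[0.125,0.54,0.5],[0,0,0]],[1,[0.125,0.54,0.7],[0,0,0]],[1,[0.125,0.54,0.9],[0,0,0]],[1,[0.125,0.54,0.95],[0,0,0]],[1,[0.125,0.54,0.95],[0,0,0]],[1,[0.125,0.54,0.95],[0,0,0]]]'
python3 - <<'E'
from h import *
s=log()
p,r=standpose(-1,depth=.02,up=.0,nn=.006);go(p,r)
a,d=snapshot("side");cv2.imwrite("pics/s10.png",a);crop(a,(220,150,350,260),6,"pics/s10c.png")
a,d=snapshot("top");cv2.imwrite("pics/t10.png",a);np.save("pics/t10d.npy",d);crop(a,(280,160,400,260),6,"pics/t10c.png")
print(proj("top",corners(s)).round(1),proj("side",corners(s)).round(1))
E
```

```text
shift [0.14  0.535 0.955] turn [ 0.0001 -0.     -0.0001] rows>= 2.2
t: 14.75
tcp_pos: [0.4495, -0.2045, 0.1694]
tool_rot: [0.875, 0.434, -0.095, -0.193]
force: [0.3, -0.9, -0.9]
finger_gap: 0.035
t 14.75 tcp [ 0.4495 -0.2045  0.1694] q [-0.653  0.624  1.536 -0.     1.415 -0.003] f [ 0.3 -0.9 -0.9] gap 0.035
shift [ 0.006 -0.006  0.367] turn [ 0.0005 -0.0002 -0.    ] rows>= 0.7
[[367.  233.5]
 [303.2 188.1]
 [293.4 211.5]
 [350.  252.1]] [[280.1 204.5]
 [313.1 168.4]
 [295.1 202. ]
 [262.3 239.4]]
```

View pics/s10c.png

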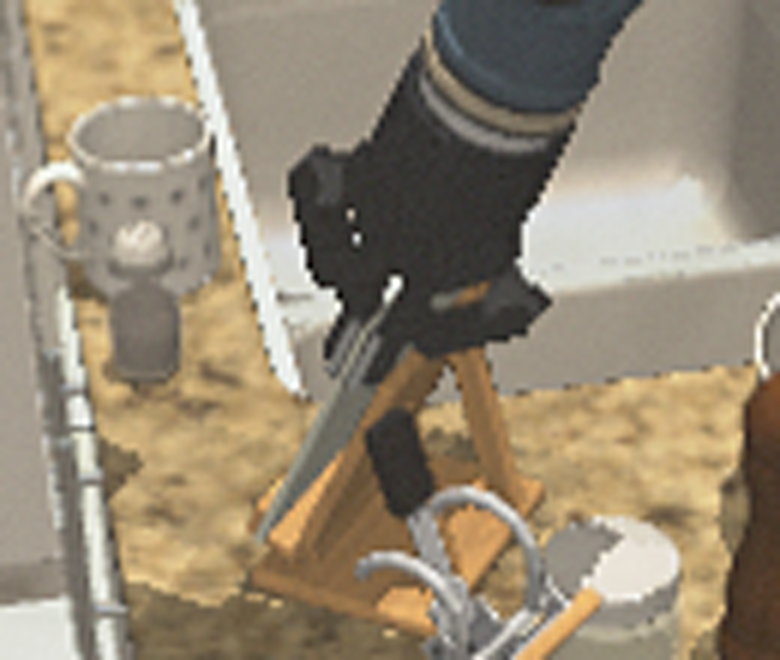

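View pics/t10c.png

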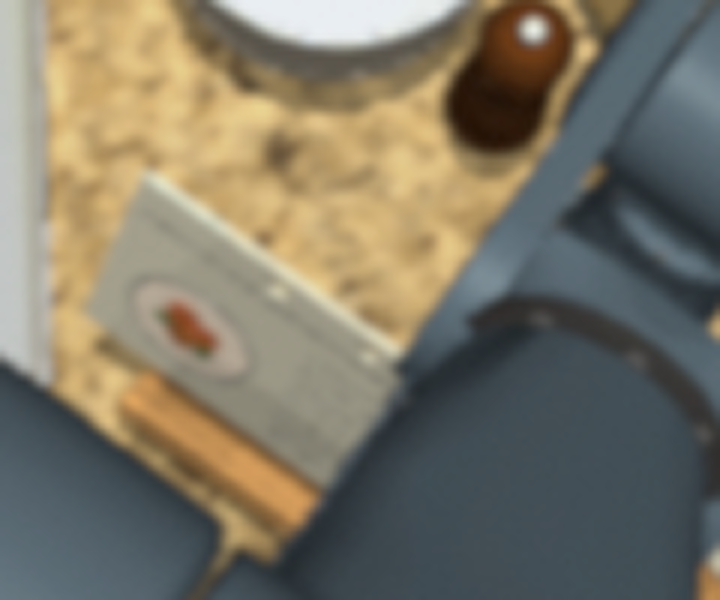

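```bash
python3 -m inch '[[1,[0,0,0.06],[0,0,0]],[1,[0,0,0.12],[0,0,0]],[1,[0,0,0.18],[0,0,0]],[1,[0,0,0.24],[0,0,0]],[1,[0,0,0.28],[0,0,0]],[1,[0,0,0.3],[0,0,0]],[1,[0,0,0.3],[0,0,0]]]'
python3 - <<'E'
from h import *
s=log()
p,r=standpose(-1,depth=.02,up=.0,nn=.006);go(p,r)
a,d=snapshot("side");cv2.imwrite("pics/s11.png",a);crop(a,(220,150,350,260),6,"pics/s11c.png")
a,d=snapshot("top");cv2.imwrite("pics/t11.png",a);np.save("pics/t11d.npy",d);crop(a,(280,160,400,260),6,"pics/t11c.png")
print(proj("top",corners(s)).round(1),proj("side",corners(s)).round(1))
E
```

```text
t: 15.55
tcp_pos: [0.4389, -0.196, 0.1412]
tool_rot: [0.875, 0.434, -0.096, -0.194]
force: [-0.1, 0.1, -1.5]
finger_gap: 0.034
t 15.55 tcp [ 0.4389 -0.196   0.1412] q [-0.653  0.65   1.588 -0.     1.339 -0.003] f [-0.1  0.1 -1.5] gap 0.034
shift [ 0.002 -0.001  0.054] turn [ 0.0001 -0.0002  0.    ] rows>= 0.1
[[362.9 237.9]
 [300.7 193.5]
 [291.4 215.9]
 [346.6 255.6]] [[276.  212.2]
 [309.1 175.7]
 [291.4 208.4]
 [258.7 246. ]]
```

View pics/s11c.png

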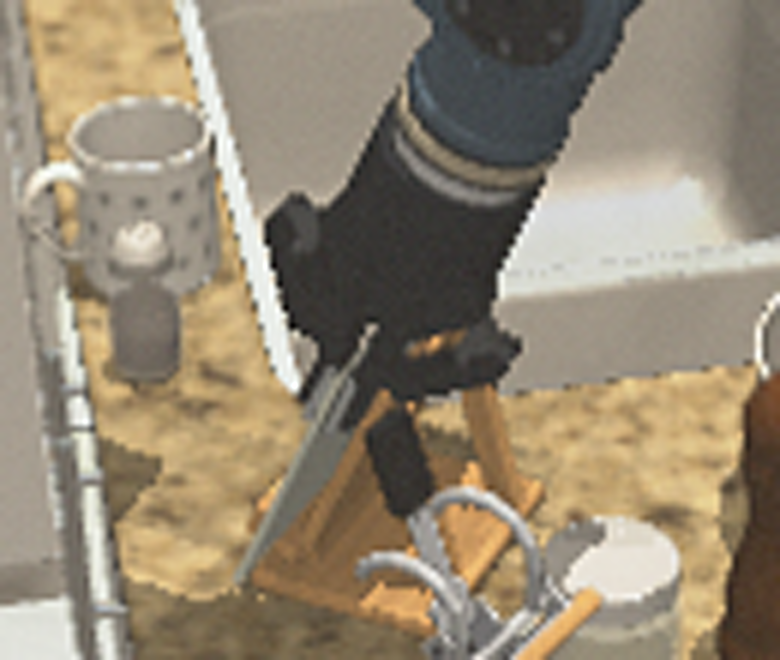

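View pics/t11c.png

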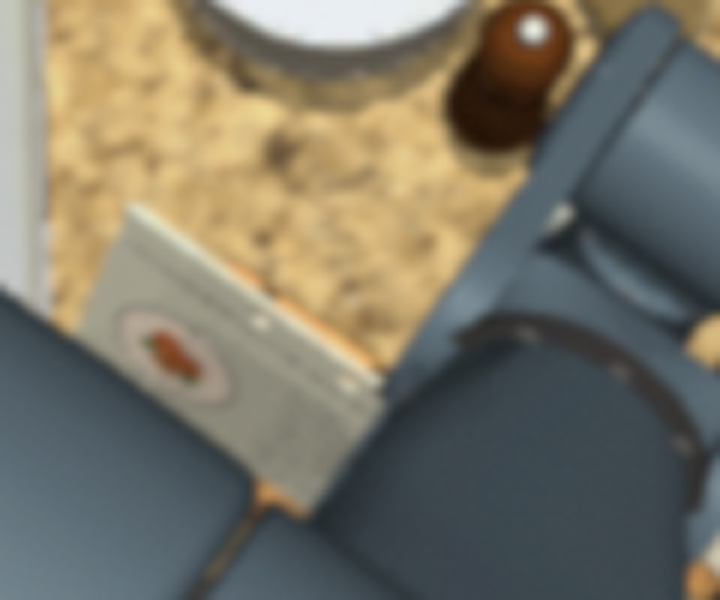

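Run:
```python
from h import *
M=R.from_euler('z',SY,degrees=True)
v=M.apply([.423,0,.906]);n=M.apply([-.906,0,.423]);y=M.apply([0,1,0])
a=cv2.imread("pics/side0.png");big=cv2.resize(a[190:255,250:320],None,fx=11,fy=11,interpolation=cv2.INTER_CUBIC)
def mk(P,c):
    q=(proj("side",P)[0]-[250,190]+.5)*11-.5;print(q.round());cv2.circle(big,tuple(np.int32(q)),4,c,-1)
for k in(.016,.021):mk(SEAT+n*k+v*.013-y*.065,(0,0,255))
mk(SEAT+n*.016-y*.065,(0,0,255))
mk(SEAT-y*.065,(255,0,0));mk(SEAT-y*.055+v*.114,(255,0,0));mk(SEAT-y*.055+v*.005,(255,0,0));mk(SEAT+y*.055+v*.114,(255,0,0));mk(SEAT+n*.021+v*.013+y*.065,(0,0,255))
cv2.imwrite("pics/st_chk.png",big)
a=cv2.imread("pics/top0.png");big=cv2.resize(a[200:255,295:355],None,fx=12,fy=12,interpolation=cv2.INTER_CUBIC)
def mk(P,c):
    q=(proj("top",P)[0]-[295,200]+.5)*12-.5;cv2.circle(big,tuple(np.int32(q)),4,c,-1)
for s in(-1,1):
    for k in(.016,.021):mk(SEAT+n*k+v*.013+s*y*.065,(0,0,255))
    mk(SEAT+s*y*.055,(255,0,0));mk(SEAT+s*y*.055+v*.114,(255,0,0))
cv2.imwrite("pics/st_chk2.png",big)
```

```text
[165. 504.]
[150. 493.]
[150. 534.]
[199. 568.]
[364. 270.]
[223. 536.]
[552.  57.]
[374. 240.]
```

View pics/st_chk.png

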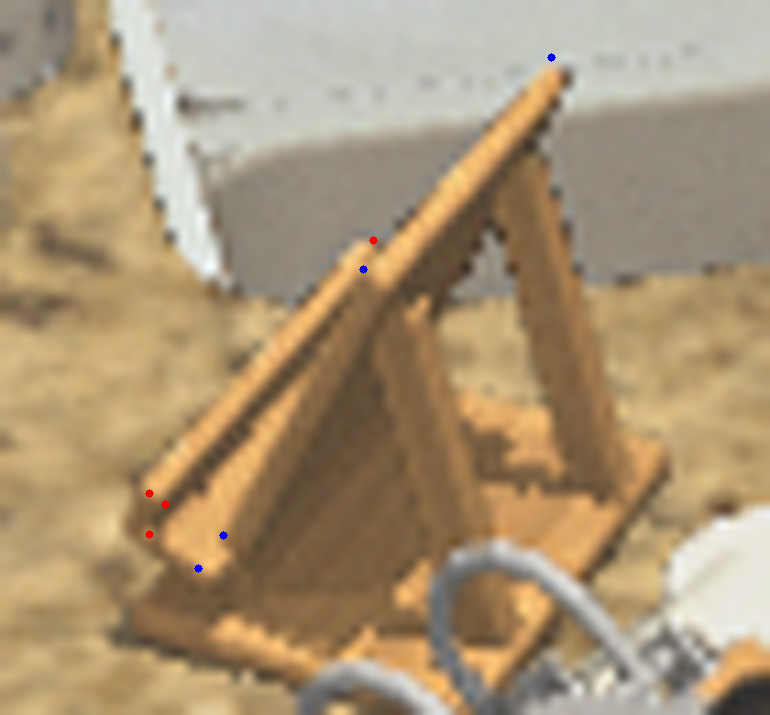

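View pics/st_chk2.png

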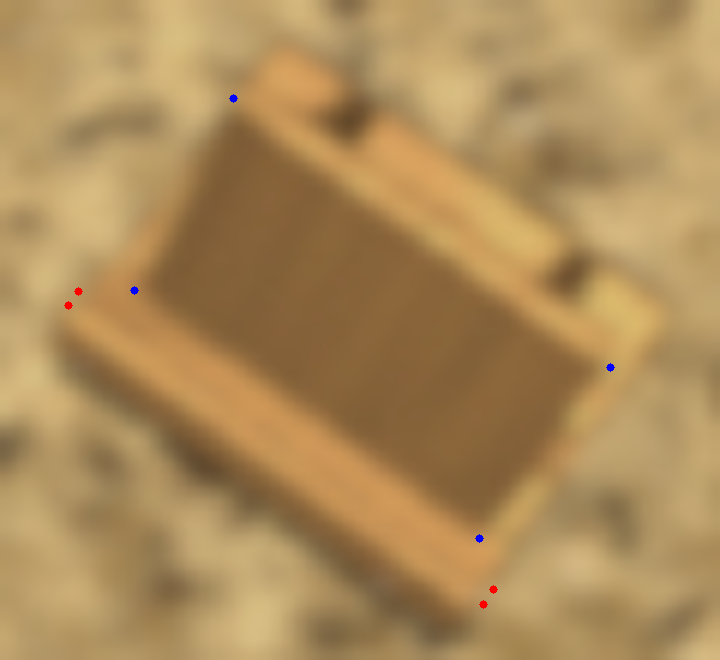

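```bash
python3 -m inch '[[1,[0,0,0.02],[0,0,0]],[1,[0,0,0.04],[0,0,0]],[1,[0,0,0.05],[0,0,0]],[1,[0,0,0.05],[0,0,0]]]'
python3 - <<'E'
from h import *
s=log();p,r=standpose(-1,depth=.02,up=.0,nn=.006);go(p,r)
E
```

```text
t: 16.05
tcp_pos: [0.438, -0.1955, 0.1378]
tool_rot: [0.875, 0.434, -0.095, -0.193]
force: [1.7, -2.3, 3.9]
finger_gap: 0.035
t 16.05 tcp [ 0.438  -0.1955  0.1378] q [-0.653  0.653  1.594 -0.     1.328 -0.003] f [ 1.7 -2.3  3.9] gap 0.035
shift [ 0.004 -0.006  0.018] turn [ 0.0005 -0.0002  0.    ] rows>= 0.0
```

```bash
python3 -m inch '[[1,[0,0.02,-0.005],[0,0,0]],[1,[0,0.04,-0.005],[0,0,0]],[1,[0,0.05,-0.005],[0,0,0]],[1,[0,0.05,-0.005],[0,0,0]]]'
python3 - <<'E'
from h import *
s=log();p,r=standpose(-1,depth=.02,up=.0,nn=.0);go(p,r)
a,d=snapshot("side");crop(a,(220,150,350,260),6,"pics/s12c.png")
a,d=snapshot("top");crop(a,(280,160,400,260),6,"pics/t12c.png")
E
```

```text
t: 16.45
tcp_pos: [0.4396, -0.1967, 0.1368]
tool_rot: [0.874, 0.434, -0.097, -0.196]
force: [-1.6, 0.2, 11.0]
finger_gap: 0.035
t 16.45 tcp [ 0.4396 -0.1967  0.1368] q [-6.530e-01  6.600e-01  1.585e+00 -1.000e-03  1.338e+00 -4.000e-03] f [-1.6  0.2 11. ] gap 0.035
shift [0.004 0.031 0.018] turn [-0.0007 -0.0001  0.0001] rows>= 0.1
```

View pics/s12c.png

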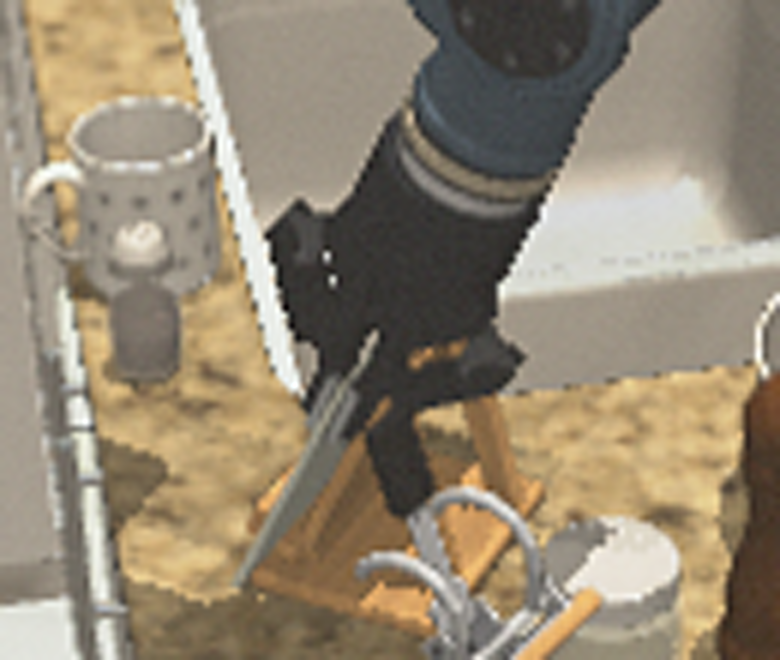

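```bash
python3 -m inch '[[1,[0,0.01,-0.02],[0,0,0]],[1,[0,0.02,-0.02],[0,0,0]],[1,[0,0.02,-0.02],[0,0,0]]]'
python3 - <<'E'
from h import *
s=log();p,r=standpose(-1,depth=.02,up=.0,nn=.0);go(p,r)
E
```

```text
t: 16.85
tcp_pos: [0.4428, -0.1988, 0.136]
tool_rot: [0.874, 0.434, -0.096, -0.194]
force: [-0.9, 0.9, 0.2]
finger_gap: 0.039
t 16.85 tcp [ 0.4428 -0.1988  0.136 ] q [-0.653  0.663  1.578 -0.     1.337 -0.003] f [-0.9  0.9  0.2] gap 0.039
shift [ 0.001 -0.008  0.027] turn [-0.0001 -0.0002  0.0001] rows>= 0.1
```

```bash
python3 -m inch '[[0.7,[0,0,0],[0,0,0]],[0.7,[0,0,0],[0,0,0]],[0.7,[0,0,0],[0,0,0]],[0.4,[0,0,0],[0,0,0]],[0.4,[0,0,0],[0,0,0]],[0.4,[0,0,0],[0,0,0]]]'
python3 - <<'E'
from h import *
s=log()
a,d=snapshot("side");crop(a,(220,150,350,260),6,"pics/s13c.png")
a,d=snapshot("top");crop(a,(280,160,400,260),6,"pics/t13c.png")
E
```

```text
t: 17.45
tcp_pos: [0.4434, -0.1994, 0.1363]
tool_rot: [0.875, 0.434, -0.095, -0.193]
force: [-0.8, 0.2, 0.1]
finger_gap: 0.302
t 17.45 tcp [ 0.4434 -0.1994  0.1363] q [-0.653  0.662  1.577 -0.     1.337 -0.003] f [-0.8  0.2  0.1] gap 0.302
```

View pics/s13c.png

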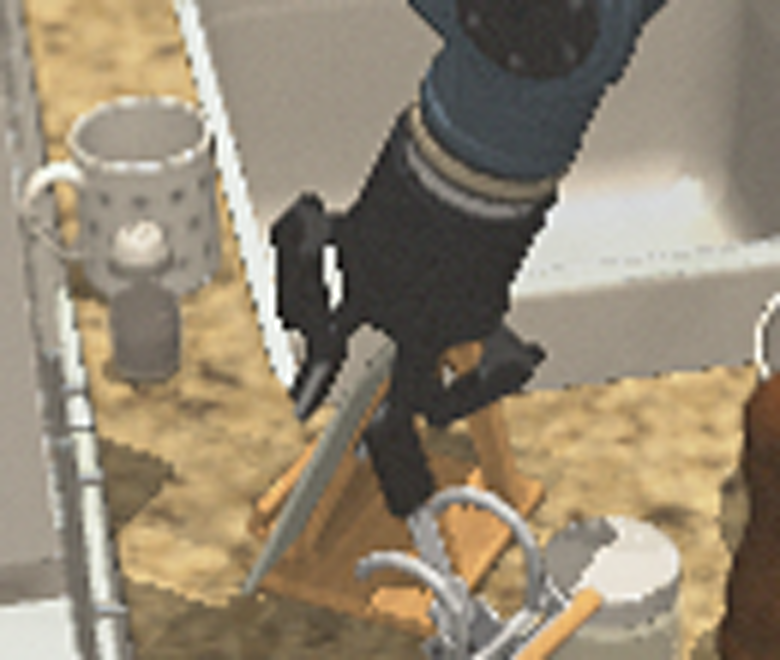

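View pics/t13c.png

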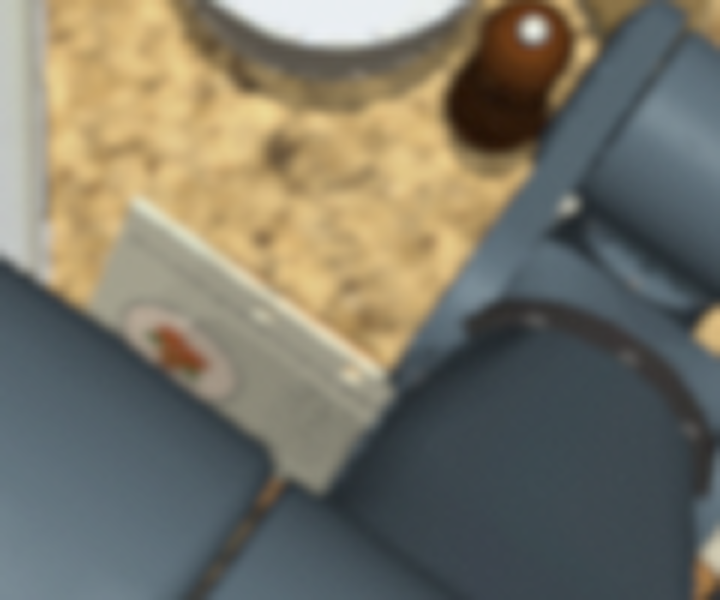

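```bash
python3 -m inch '[[0.3,[0,0,0],[0,0,0]],[0.3,[0,0,-0.1],[0,0,0]],[0.3,[0,0,-0.25],[0,0,0]],[0.3,[0,0,-0.5],[0,0,0]],[0.3,[0,0,-0.8],[0,0,0]],[0.3,[0,0,-0.8],[0,0,0]]]'
python3 -m inch '[[0.3,[-0.4,-0.9,-0.2],[0,0,0]],[0.3,[-0.4,-0.9,-0.2],[0,0,0]],[0.3,[-0.6,-1,-0.3],[0,0,0]],[0.3,[-0.6,-1,-0.3],[0,0,0]]]'
python3 - <<'E'
from h import *
s=log()
a,d=snapshot("side");cv2.imwrite("pics/s14.png",a);crop(a,(220,150,350,260),6,"pics/s14c.png")
a,d=snapshot("top");cv2.imwrite("pics/t14.png",a);np.save("pics/t14d.npy",d);crop(a,(280,160,440,290),5,"pics/t14c.png")
E
```

```text
t: 18.15
tcp_pos: [0.4734, -0.2224, 0.2125]
tool_rot: [0.876, 0.435, -0.093, -0.189]
force: [-0.2, -0.6, 0.2]
finger_gap: 0.35
t: 18.55
tcp_pos: [0.3705, -0.2213, 0.2799]
tool_rot: [0.876, 0.433, -0.095, -0.192]
force: [-0.0, -0.8, 0.3]
finger_gap: 0.35
t 18.55 tcp [ 0.3705 -0.2213  0.2799] q [-0.765  0.408  1.585 -0.047  1.578 -0.103] f [-0.  -0.8  0.3] gap 0.35
```

View pics/s14c.png

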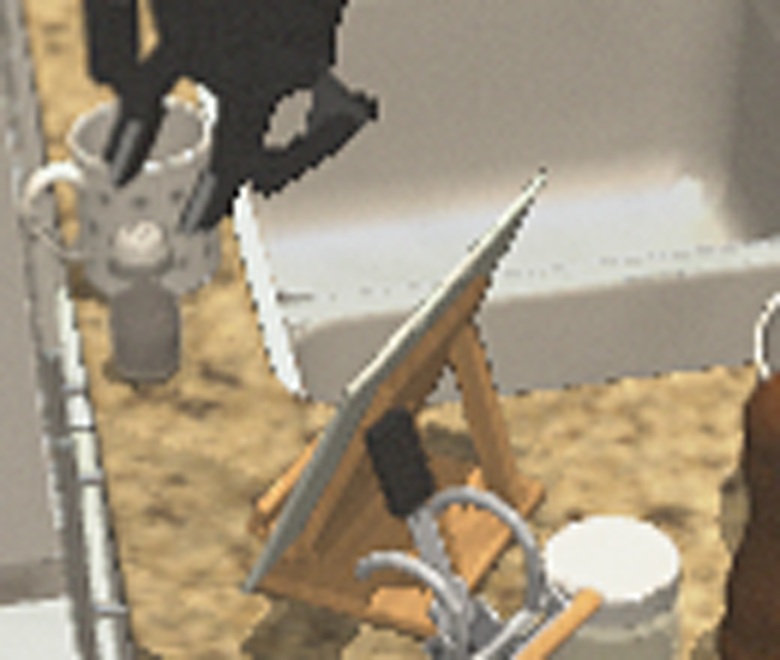

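View pics/t14c.png

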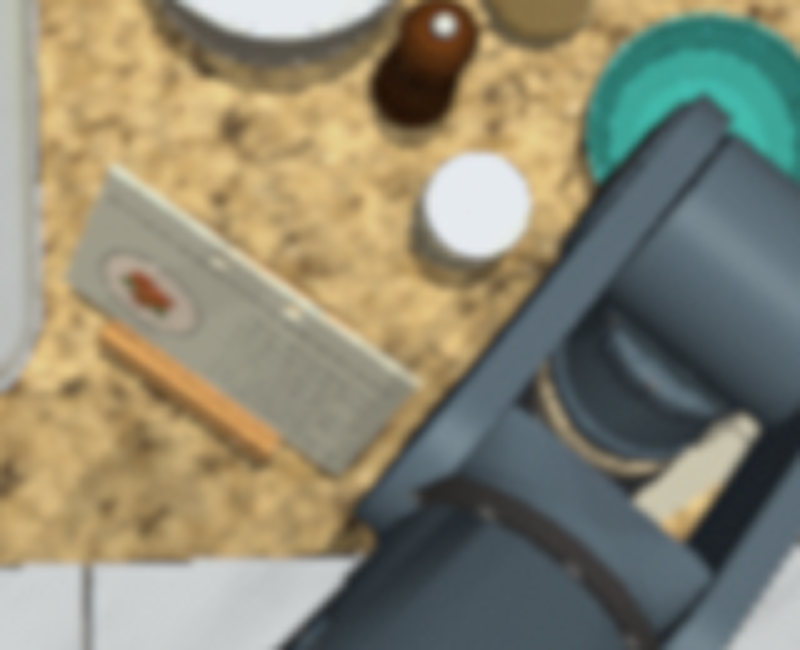

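Run:
```python
from h import *
def T(c,s,o): return (np.array(c,float)+.5)/s-.5+o
M=R.from_euler('z',SY,degrees=True);y=M.apply([0,1,0]);v=M.apply([.423,0,.906]);n=M.apply([-.906,0,.423])
q=T([(115,165),(420,385),(68,278),(337,475)],5,[280,160])
a=onplane("top",q[:2],.034+.148*.906+.002);b=onplane("top",q[2:],.036)
print("top",a,np.linalg.norm(a[0]-a[1]),"bot",b,np.linalg.norm(b[0]-b[1]))
print("lateral of mids rel seat",(a.mean(0)-SEAT)@y,(b.mean(0)-SEAT)@y)
l=T([(98,325),(275,457)],5,[280,160]);L=onplane("top",l,.054);print("lip mid lateral",(L.mean(0)-SEAT)@y,np.linalg.norm(L[0]-L[1]))
l=T([(60,325),(468,615)],12,[295,200]);L=onplane("top",l,.054);print("lip mid lateral (first)",(L.mean(0)-SEAT)@y)
# holes
h=T([(220,262),(293,313)],5,[280,160]);H=onplane("top",h,.034+.136*.906+.002);print("holes lat",((H-SEAT)@y),np.linalg.norm(H[0]-H[1]))
for e in(a[0]-a[1],b[0]-b[1]):print("yaw",np.degrees(np.arctan2(-e[0],e[1])))
d=np.load("pics/t14d.npy")
m=np.zeros((400,640),np.uint8);cv2.fillPoly(m,[np.int32(T([(120,185),(85,275),(330,455),(390,385)],5,[280,160]))],1)
P=pts("top",d,np.argwhere(m)[:,::-1]);C=P.mean(0);nn=np.linalg.svd(P-C,full_matrices=False)[2][2];nn*=np.sign(nn[2]);print("n",nn,"lean",np.degrees(np.arcsin(nn[2])),"dist to backrest plane",(C-SEAT)@n)
```

```text
top [[ 0.57197577 -0.05435317  0.170088  ]
 [ 0.44496642 -0.21953029  0.170088  ]] 0.2083623227236736 bot [[ 0.52141761 -0.01678408  0.036     ]
 [ 0.39477023 -0.18048761  0.036     ]] 0.20697440427044564
lateral of mids rel seat -0.0011387883901790355 -0.0010850009267998736
lip mid lateral 0.0009076001093893621 0.13483233512850526
lip mid lateral (first) 0.0001483199192186238
holes lat [ 0.0243753  -0.02540404] 0.04978158069431362
yaw -37.55770019279331
yaw -37.72692149929602
n [-0.78340985  0.61937282  0.05144246] lean 2.9487371093889534 dist to backrest plane 0.0061503670269831105
```

Run:
```python
from h import *
q=sense()["q"];r=tool(FY,22,1,'board')
p=f2w([-.085,0,.250]);print(p);go(p,r);q=chk(p,r,q)
for th in(1.48,1.1,.7,.4,.2,0):
    A=np.radians(25)+th;u=np.array([np.cos(A),0,np.sin(A)]);m=np.array([-np.sin(A),0,np.cos(A)])
    de=.0045+.0145*min(1,th/1.2)
    tf=np.array([.031,0,.169])+.076*u+de*m;P=f2w(tf);print(th,(tf*1000).round(1));q=chk(P,r,q)
```

```text
[ 0.38104741 -0.31415926  0.25      ]
shift [-0.69   0.7   -0.015] turn [-0.1299  0.0003  0.0246] rows>= 5.5
 q [-0.95  0.21  2.    0.11  0.56 -0.23] err 0.0 wrist [ 0.304 -0.234  0.525]
1.48 [-12.6   0.  234.1]
 q [-0.93  0.33  1.86  0.09  0.57 -0.19] err 0.0 wrist [ 0.354 -0.286  0.509]
1.1 [ 15.8   0.  245.6]
 q [-0.92  0.35  1.79  0.08  0.63 -0.17] err 0.0 wrist [ 0.374 -0.307  0.521]
0.7 [ 51.2   0.  243.4]
 q [-0.91  0.4   1.71  0.07  0.66 -0.15] err 0.0 wrist [ 0.399 -0.332  0.518]
0.4 [ 75.    0.  231.7]
 q [-0.91  0.44  1.66  0.06  0.65 -0.15] err 0.0 wrist [ 0.415 -0.349  0.507]
0.2 [ 88.    0.  219.7]
 q [-0.9   0.48  1.64  0.06  0.64 -0.15] err 0.0 wrist [ 0.424 -0.359  0.495]
0 [ 98.    0.  205.2]
 q [-0.9   0.51  1.63  0.06  0.62 -0.15] err 0.0 wrist [ 0.431 -0.366  0.48 ]
```

```bash
python3 -m inch '[[1,[-0.3,0.1,-0.2],[-0.03,0,0.006]],[1,[-0.5,0.2,-0.2],[-0.06,0,0.012]],[1,[-0.69,0.4,-0.2],[-0.1,0,0.02]],[1,[-0.69,0.7,-0.02],[-0.13,0,0.0246]],[1,[-0.69,0.7,-0.02],[-0.13,0,0.0246]],[1,[-0.69,0.7,-0.02],[-0.13,0,0.0246]],[1,[-0.69,0.7,-0.02],[-0.13,0,0.0246]],[1,[-0.69,0.7,-0.02],[-0.13,0,0.0246]]]' 60
python3 - <<'E'
from h import *
s=log();r0=R.from_quat(s["tool_rot"]);r=tool(FY,22,1,'board');print((r0.inv()*r).as_rotvec()/6.283)
for th in(1.48,1.3,1.1,.9,.7,.55,.4,.3,.2,.1,0,-.03):
    A=np.radians(25)+th;u=np.array([np.cos(A),0,np.sin(A)]);m=np.array([-np.sin(A),0,np.cos(A)])
    de=.0045+.0145*max(0,min(1,th/1.2))
    tf=np.array([.031,0,.169])+.076*u+de*m;print(th,(r0.inv().apply(f2w(tf)-s["tcp_pos"])*10).round(3))
a,d=snapshot("side");crop(a,(220,150,350,260),6,"pics/s15c.png")
a,d=snapshot("top");crop(a,(280,160,440,290),5,"pics/t15c.png")
E
```

```text
t: 19.45
tcp_pos: [0.3818, -0.3143, 0.25]
tool_rot: [0.91, 0.37, 0.07, 0.176]
force: [0.3, -0.5, 0.3]
finger_gap: 0.001
t 19.45 tcp [ 0.3818 -0.3143  0.25  ] q [-0.948  0.207  1.999  0.1    0.56  -0.224] f [ 0.3 -0.5  0.3] gap 0.001
[-0.00034487  0.00022609  0.0004151 ]
1.48 [-0.005  0.606  0.416]
1.3 [-0.005  0.746  0.399]
1.1 [-0.006  0.913  0.415]
0.9 [-0.006  1.082  0.473]
0.7 [-0.006  1.234  0.567]
0.55 [-0.007  1.331  0.658]
0.4 [-0.007  1.41   0.764]
0.3 [-0.007  1.453  0.842]
0.2 [-0.007  1.487  0.924]
0.1 [-0.007  1.511  1.009]
0 [-0.006  1.525  1.096]
-0.03 [-0.006  1.527  1.118]
```

View pics/s15c.png

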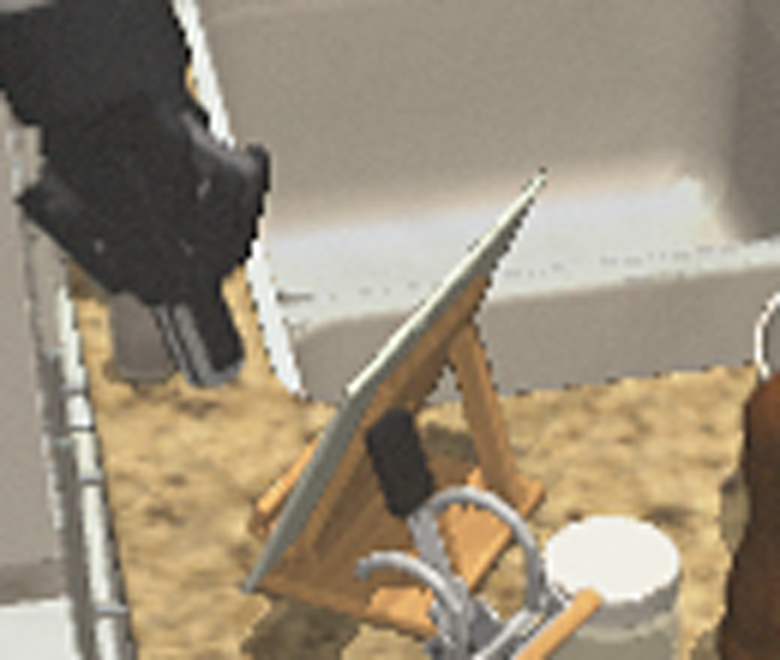

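```bash
python3 -m inch '[[1,[0,0.2,0.2],[0,0,0]],[1,[0,0.4,0.4],[0,0,0]],[1,[0,0.55,0.41],[0,0,0]],[1,[0,0.65,0.41],[0,0,0]],[1,[0,0.75,0.4],[0,0,0]],[1,[0,0.83,0.4],[0,0,0]],[1,[0,0.91,0.415],[0,0,0]],[1,[0,1,0.44],[0,0,0]],[1,[0,1,0.44],[0,0,0]]]'
python3 - <<'E'
from h import *
s=log();r0=R.from_quat(s["tool_rot"]);r=tool(FY,22,1,'board');print((r0.inv()*r).as_rotvec()/6.283)
for th in(1.0,.9,.8,.7,.6,.5,.4,.3,.2,.1,0,-.03):
    A=np.radians(25)+th;u=np.array([np.cos(A),0,np.sin(A)]);m=np.array([-np.sin(A),0,np.cos(A)])
    de=.0045+.0145*max(0,min(1,th/1.2))
    tf=np.array([.031,0,.169])+.076*u+de*m;print(th,(r0.inv().apply(f2w(tf)-s["tcp_pos"])*10).round(3))
a,d=snapshot("side");crop(a,(220,150,350,260),6,"pics/s16c.png")
E
```

```text
t: 20.45
tcp_pos: [0.4584, -0.3942, 0.248]
tool_rot: [0.909, 0.369, 0.071, 0.179]
force: [-0.2, 0.4, 0.1]
finger_gap: 0.002
t 20.45 tcp [ 0.4584 -0.3942  0.248 ] q [-0.915  0.359  1.762  0.068  0.637 -0.163] f [-0.2  0.4  0.1] gap 0.002
[0.00048351 0.00038337 0.00032984]
1.0 [ 0.001 -0.02   0.008]
0.9 [0.001 0.063 0.042]
0.8 [0.001 0.141 0.085]
0.7 [0.001 0.214 0.137]
0.6 [0.001 0.28  0.196]
0.5 [0.001 0.338 0.263]
0.4 [0.001 0.389 0.335]
0.3 [0.002 0.432 0.413]
0.2 [0.002 0.465 0.495]
0.1 [0.002 0.488 0.58 ]
0 [0.002 0.502 0.667]
-0.03 [0.002 0.504 0.69 ]
```

View pics/s16c.png

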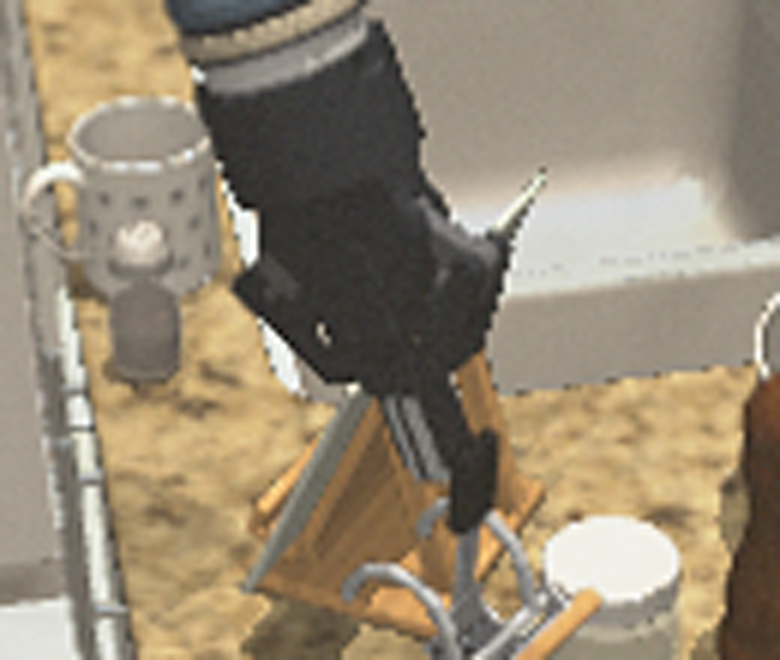

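```bash
python3 -m inch '[[1,[0,0.06,0.04],[0,0,0]],[1,[0,0.14,0.085],[0,0,0]],[1,[0,0.21,0.14],[0,0,0]],[1,[0,0.28,0.2],[0,0,0]],[1,[0,0.34,0.26],[0,0,0]],[1,[0,0.39,0.335],[0,0,0]],[1,[0,0.43,0.41],[0,0,0]],[1,[0,0.465,0.495],[0,0,0]],[1,[0,0.49,0.58],[0,0,0]],[1,[0,0.5,0.62],[0,0,0]],[1,[0,0.5,0.62],[0,0,0]]]'
python3 - <<'E'
from h import *
s=log()
a,d=snapshot("side");crop(a,(220,150,350,260),6,"pics/s17c.png")
E
```

```text
t: 21.6
tcp_pos: [0.5055, -0.4425, 0.2072]
tool_rot: [0.91, 0.369, 0.07, 0.176]
force: [-0.0, 0.4, 0.3]
finger_gap: 0.003
t 21.6 tcp [ 0.5055 -0.4425  0.2072] q [-0.901  0.501  1.64   0.061  0.621 -0.144] f [-0.   0.4  0.3] gap 0.003
```

View pics/s17c.png

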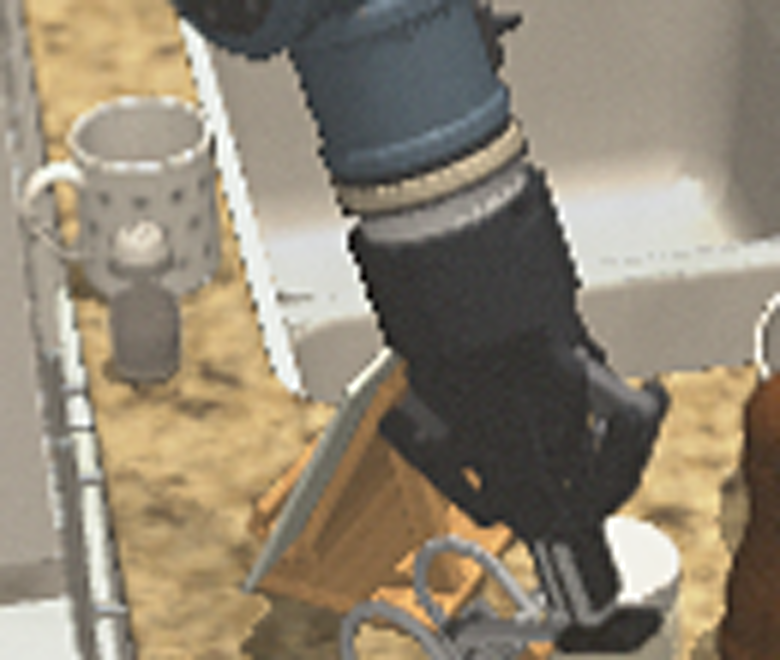

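Near shut, with no force yet. Press a little further until there is contact force.

```bash
python3 -m inch '[[1,[0,-0.01,0.03],[0,0,0]],[1,[0,-0.01,0.06],[0,0,0]],[1,[0,-0.01,0.08],[0,0,0]],[1,[0,-0.01,0.08],[0,0,0]]]'
python3 -c "
from h import *;log()"
```

```text
t: 22.05
tcp_pos: [0.5066, -0.4435, 0.2033]
tool_rot: [0.909, 0.37, 0.07, 0.178]
force: [-7.9, 8.1, 15.5]
finger_gap: -0.001
t 22.05 tcp [ 0.5066 -0.4435  0.2033] q [-0.9    0.508  1.642  0.061  0.609 -0.145] f [-7.9  8.1 15.5] gap -0.001
```

```bash
python3 -m inch '[[1,[0,0,-0.1],[0,0,0]],[1,[0,0,-0.4],[0,0,0]],[1,[0,-0.2,-0.8],[0,0,0]],[1,[0,-0.6,-1],[0,0,0]],[1,[0,-1,-1],[0,0,0]],[1,[0,-1,-1],[0,0,0]]]'
python3 -m inch '[[1,[0.2,-0.4,0],[0,0,0]],[1,[0.5,-0.6,0],[0,0,0]],[1,[1,-0.6,0],[0,0,0]],[1,[1,-0.6,0],[0,0,0]],[1,[1,-0.6,0],[0,0,0]]]'
python3 - <<'E'
from h import *
s=log()
a,d=snapshot("side");cv2.imwrite("pics/s18.png",a);crop(a,(220,170,400,320),4.4,"pics/s18c.png")
a,d=snapshot("top");cv2.imwrite("pics/t18.png",a);np.save("pics/t18d.npy",d)
E
```

```text
t: 22.65
tcp_pos: [0.4107, -0.3427, 0.252]
tool_rot: [0.911, 0.37, 0.069, 0.171]
force: [0.1, 0.6, -0.7]
finger_gap: 0.0
t: 23.15
tcp_pos: [0.4506, -0.24, 0.2333]
tool_rot: [0.909, 0.371, 0.071, 0.177]
force: [0.1, -1.5, -0.4]
finger_gap: -0.003
t 23.15 tcp [ 0.4506 -0.24    0.2333] q [-0.682  0.267  1.976 -0.091  0.519  0.184] f [ 0.1 -1.5 -0.4] gap -0.003
```

View pics/s18c.png

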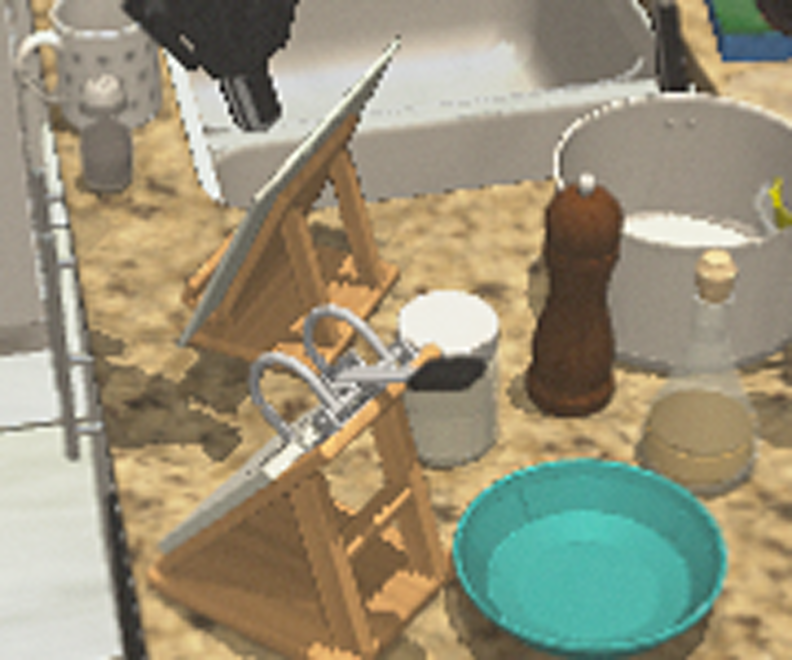

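View pics/t18.png

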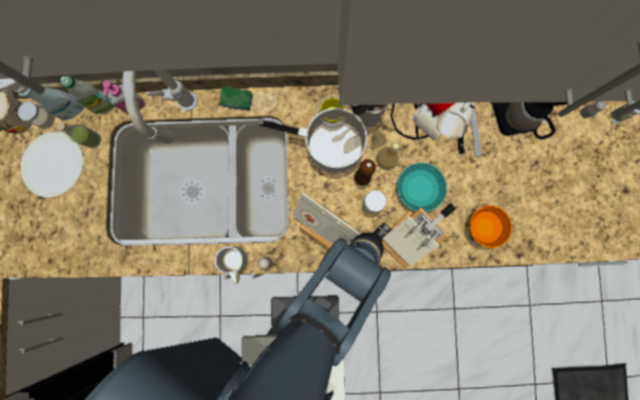

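```bash
python3 -m inch '[[1,[0,-0.3,-0.3],[0,0,0]],[1,[0,-0.8,-0.6],[0,0,0]],[1,[0,-0.8,-0.6],[0,0,0]],[1,[0,-0.8,-0.6],[0,0,0]]]'
python3 - <<'E'
from h import *
s=log()
def pad(im,box,th):
    u0,v0,u1,v1=box;g=im[v0:v1,u0:u1].max(2);k=np.argwhere(g<th);return k[:,::-1].mean(0)+[u0,v0],len(k)
a,d=snapshot("side");t,d2=snapshot("top")
print(pad(t,(430,195,462,225),60),pad(a,(310,240,335,262),75),"before 447.66,209.64 320.95,254.93")
crop(t,(280,150,460,285),4,"pics/t19c.png")
b=cv2.imread("pics/top0.png");
print("diff of bystanders",[ (n,float(cv2.absdiff(t[v0:v1,u0:u1],b[v0:v1,u0:u1]).mean().round(1))) for n,(u0,v0,u1,v1) in dict(jar=(362,188,390,216),mill=(350,155,378,190),bowl=(395,160,450,205),mugsalt=(212,243,276,285),cruet=(376,145,400,170)).items()])
M=R.from_euler('z',SY,degrees=True);n=M.apply([-.906,0,.423])
def T(c,s,o): return (np.array(c,float)+.5)/s-.5+o
m=np.zeros((400,640),np.uint8);cv2.fillPoly(m,[np.int32(T([(125,195),(95,270),(300,430),(360,365)],5,[280,160]))],1)
P=pts("top",d2,np.argwhere(m)[:,::-1]);e=(P-SEAT)@n;k=abs(e-np.median(e))<.006;P=P[k];C=P.mean(0);nn=np.linalg.svd(P-C,full_matrices=False)[2][2];nn*=np.sign(nn[2]);print("n",nn,"lean",np.degrees(np.arcsin(nn[2])),"dist",(C-SEAT)@n,k.sum(),k.size)
E
```

```text
t: 23.65
tcp_pos: [0.3804, -0.1719, 0.259]
tool_rot: [0.91, 0.368, 0.07, 0.177]
force: [1.0, -0.3, 0.3]
finger_gap: -0.002
t 23.65 tcp [ 0.3804 -0.1719  0.259 ] q [-0.65   0.088  2.125 -0.113  0.552  0.237] f [ 1.  -0.3  0.3] gap -0.002
(array([447.66666667, 209.74074074]), 81) (array([321.04123711, 254.93814433]), 97) before 447.66,209.64 320.95,254.93
diff of bystanders [('jar', 3.8), ('mill', 1.9), ('bowl', 1.9), ('mugsalt', 3.2), ('cruet', 1.7)]
n [-0.7229884   0.54477134  0.424867  ] lean 25.142245378201437 dist 0.0045211788378903255 970 972
```

View pics/t19c.png

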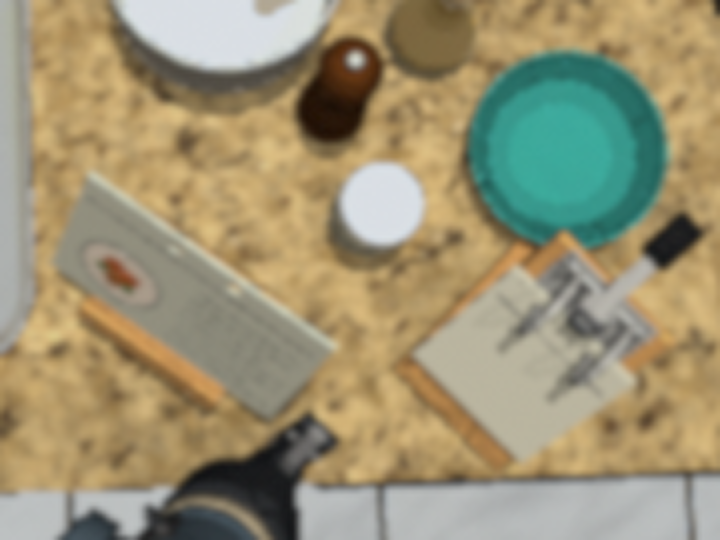

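```bash
python3 -c "
from station import *
print(sign_off())"
```

```text
the job is handed in; nothing more can be done
None
```

The wide recipe board now stands in the counter stand, and the file is closed again with both small boards on their posts. I handed the job in at about 24 s of the 67 s allowed. sign_off gives no verdict, so these results come from my own last checks.

**What I did:** I pinched the lever's pad and lifted it until it sprang fully open. I then gripped the board by its upper right corner, drew it straight off the posts and lowered it into the stand's channel until it touched. I pushed it back against the backrest, let go, and pressed the lever down to its stop with closed fingers, at about 19 N.

**Last checks:**
- **Board:** it is right way up with the printed side outwards, about 1–2 mm off centre. It leans 25.1° against the 25° backrest, with its front face 4.5 mm from the backrest plane; 4 mm would be flush for the board's thickness.
- **Lever and arches:** the lever pad is back within 0.1 pixel of its position at the start in both cameras. The arches are closed over the small boards.
- **Bystanders:** the jar, mill, bowl, mug, salt and cruet look unmoved in the before and after pictures.
- **Robot:** clear of everything when I handed in.

**Disagreements:** the two cameras disagreed by about 2–3 mm on where the stand is, slightly more than their stated calibration. An early measurement of the board's lean and its distance from the backrest was thrown off by stray depth points. Repeating it without them gave the figures above.

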